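# Seal the biscuit box: lid home, four clips in opposite-corner order

## Robot

A 6-joint arm with a two-finger parallel gripper is mounted at the origin on the work surface. World frame = base frame: x ahead of the robot, y to its left, z up, the work surface at z = 0. Lengths are in mm, angles in rad, forces in N, time in s.
With the tool pointing down it reaches from about 350 to 775 mm from the base axis. Payload 7.3 kg.
Tool frame: the origin (TCP) lies at the very end of the fingers, on their centre line; the grasp point (between the pads) lies grip_point_offset behind it (grip_point_offset is the distance from the TCP to the grasp point, in mm); x points along the fingers, z is the direction in which the jaws open and shut, and the axes are right-handed (so a half turn about x gives the same grasp; the last joint's range is limited). The gripper opens to 92 mm and grips with 3 to 60 N. Pads are 19 mm wide; open, the fingers measure 130 mm over their backs; the gripper's body (75 mm by 190 mm) begins 47 mm behind the grasp point.
Start: joints at [1.076, 0.342, 1.524, -0, 1.275, -0.146], TCP at [179.417, 493.414, 192.341] pointing down, gripper open.
Joint ranges: [-2.53, 2.53], [-0.77, 2.02], [0.04, 2.7], [-1, 4.14], [0.28, 2.66], [-3.11, 3.11]. Speed limits (rad/s): [2.57, 2.57, 3.14, 3.14, 3.14, 3.14].

## Interface

Orientations are given as [roll, pitch, yaw] about the fixed x, y, z axes, in that order (R = Rz(yaw) Ry(pitch) Rx(roll)).
In Python, from plant import * gives the robot as it stands.
- The arm moves only by the tool send_rows, never from a script. Its argument "series" is text: rows parted by semicolons, each of 5 numbers parted by spaces: the gripper's target within -1 to 1 (fully open at 1, half-way at 0, shut at -1), then the shift along the tool's x, y, z in units of 30 mm (1.0 is 30 mm), then the turn about the tool's x in units of 5 degrees (1.0 is 5 degrees). A call has 1 to 8 rows; each row is the pose to reach, as a shift and turn from the pose commanded when the call began, along the tool's axes at that moment; what a row does not reach only later rows make up. A row lasts 1/8 s, in which the tool goes at most 62.5 mm and 10.7 degrees, less where a joint would pass 70% of its speed; a pose out of reach is approached as far as the arm can. A call with a gripper value outside its range is refused whole. The fingers move at their own pace and stop on an object; the grip force is fixed at half the most. Time passes only in rows, so rows that repeat a pose let the fingers close. It gives the time, the measured TCP pose, the force and the opening at its end, in the units of the state.
- get_obs(): the state, without advancing time (a new reading comes with each control period).
- capture(name): name is "side" or "top" or "wrist"; returns a dict with "pixels" (400x640x3 uint8, red, green, blue), "mtx" (3x3 intrinsics, pixels), "R" (3x3) and "t" (3): a world point X has camera coordinates R X + t. Camera axes: x right, y down, z forward; pixel columns grow to the right and rows downward; lengths in mm; the calibration is good to about 2 mm. The wrist camera is an equidistant fisheye: a pixel r from the principal point sees the ray r / f radians off the axis. A picture is of the moment at which its call begins. There is no depth.
- close_job(): hands the job in, once; it reports no verdict.
Trained networks look in a picture, given as the dict that the camera call returned (one of the last four; its "shot" number tells which), for a name from the list of things; names that differ only in an ending like _2 or _b are one class to them, and where a whole thing is asked for, a point or a joint stands for the part that bears it (a point fixed in the world has none). Each returns a list of dicts, best first, with "score" (0 to 1); they miss things now and then, are a little off and sometimes report something else, mostly with a low value. They report only what shows in the picture. A call takes as long as a camera call.
- cut_out(picture, thing): "pixels" (400x640 bool, what is visible of it).
- place_of(picture, thing): "point" ([x, y, z] in mm, in world coordinates, good to about 4 mm: a listed point, or the origin of a listed thing).
The state is a dict: "time": time; "joint_positions": joint angles; "dq": joint speeds; "tau": joint torques, N m; "tool_pos": TCP position; "tcp_rot": TCP orientation; "contact_force": force on the tool from outside, world axes, zero at the start; "moment": the same for the moment, N m; "grip_width": finger opening in mm.
Only numpy, scipy, OpenCV 4.12 (cv2) and the standard library are available. Lean on these libraries where they do the work, as an engineer would, in place of code of your own. Each camera call takes 0.05 s, during which the arm holds its last target.

## Task

The biscuit box on the rattan mat has its lid only started in the mouth: press the lid down until it is fully home. Then snap its four side clips down over the rim in opposite-corner order (one clip, next the one diagonally across from it, then the other two) until each holds shut by itself. Feel your way and never press anything with 20 N or more, and leave the cups, sugar bowl, spoon and spoon rest where they stand.

Things in the scene. Friction and masses are not known exactly. Their poses are not given: they have to be found in the camera images.
- mat: Thick woven rattan mat 200 x 270 x 11 mm, fixed; origin: centre of its underside on the bench, x along the short side, z up. On it a heavy steel biscuit box (120 in x, 190 in y, 78 mm tall; cannot slide or tip), hand-set: centre within 7 mm of the mat's in x and in y, yaw within 0.06 rad, sunk in the weave, underside 2 to 11 mm above the bench: its exact place must be felt.
- lid (a joint): White plug-in lid of the box, 134 x 204 mm: m it stands proud; 0 = home on a hard stop, 0.005 to 0.008 at the start. Its flat, slightly springy middle panel (20 N/mm; 108 x 178 mm inside a border 3 mm higher) is 88 mm above the box's underside once home. Slides straight down against about 6 N of seal friction and stays where left.
- clip_1 (a joint): Grey hinged clip at the lid's -x,+y corner: flap 44 mm wide (y), 29 long from the hinge down, its outer face 8 mm out from the hinge line, a 2 mm grip ridge along the free edge. Hinge along y, 66 mm from the box's middle in x, 85 mm above its underside with the lid home; flap's middle 58 mm from the box's middle in y. Rad: 0 = shut, hanging down; 1.57 = straight out; start 1.2 to 1.9.
- clip_2 (a joint): Clip at the lid's +x,+y corner, same size, offsets and values as clip_1. Clips swing freely with slight friction and stay where left. In the last 0.35 rad the hook meets the rim bead and needs 3 to 6 N along its swing at the free edge until it snaps under (only with the lid home); then it holds itself shut on a stiffly springy rail (16 N/mm), outer face 74 mm from the box's middle, ridge 76 mm.
- clip_3 (a joint): Clip at the lid's +x,-y corner, diagonally across from clip_1; same size, offsets (mirrored) and values as clip_1.
- clip_4 (a joint): Clip at the lid's -x,-y corner, diagonally across from clip_2; same size, offsets (mirrored) and values as clip_1.
- cup_1: White porcelain cup, 82 mm across, 62 mm tall, with a handle; origin: centre of its underside. Bystander.
- cup_2: White porcelain cup like cup_1; origin: centre of its underside. Bystander.
- sugar_bowl: Lidded stainless steel sugar bowl, 96 mm across, 86 mm tall; origin: centre of its underside. Bystander.
- spoon_rest: Aluminium spoon rest, 10 mm tall, dish 55 x 85 mm with a 26 mm wide handle out to 105 mm along its y; origin: under the dish's centre. Bystander.
- spoon: Steel teaspoon, 140 mm long along its x, lying flat; origin near its middle, on the bench. Bystander.

How it is judged (in metres and radians):
On the way, in this order (a step that is already met when the one before it is completed fails the run):
1. the lid is pressed home (within 1.5 mm) with all four clips still open (value of joint lid below 0.0015 m and value of joint each of clip_1, clip_2, clip_3, clip_4 above 0.3 rad), for 0.2 s.
2. one diagonal pair of clips is snapped shut (within 0.1 rad) while the other pair is still open (((value of joint each of clip_1, clip_3 below 0.1 rad and value of joint each of clip_2, clip_4 above 0.3 rad) or (value of joint each of clip_2, clip_4 below 0.1 rad and value of joint each of clip_1, clip_3 above 0.3 rad))), for 0.2 s.
At the end, for the whole second after the job is handed in: The lid is home (proud by less than 1.5 mm), all four clips are shut (each within 0.08 rad), and cups, sugar bowl, spoon rest and spoon are within 20 mm of where they stood (value of joint lid below 0.0015 m and value of joint each of clip_1, clip_2, clip_3, clip_4 below 0.08 rad and distance of each of cup_1, cup_2, sugar_bowl, spoon_rest, spoon from where it was at the start of the episode below 0.02 m); the robot touches nothing.
It fails at once if the robot presses on anything with 20 N or more (contact force between any of the fingers, the arm and anything else above 20 N).
It also fails if it takes over 66 s, if anything falls off the work surface, if the arm or the gripper's body presses on something with over 40 N, if the wrist force passes 120 N, or if a joint passes its speed limit or range.

## Working session

There is one attempt and no reset: what is moved stays moved. The work goes in short steps, Python scripts to look and compute and a tool call to move; the robot and the scene stay as the last step left them, time stands still between calls to the robot, and variables do not carry over. Pictures are saved under pics/ and viewed, and the job is handed in when it is done.

Besides the shell and the picture viewer there is one more tool, called after "Request:" in YAML: its name, and indented under it one key for each argument. send_rows: Moves the arm, as the interface text tells. Its arguments: {"type":"object","properties":{"series":{"type":"string"}},"required":["series"]}

```bash
ls; mkdir -p pics; python3 - <<'E'
from plant import *
import cv2,json
o=get_obs(); print(o)
for n in("side","top","wrist"):
    c=capture(n); cv2.imwrite(f"pics/{n}0.png",c["pixels"][:,:,::-1]); print(n,c["mtx"],c["R"],c["t"],c["shot"])
    for th in ["mat","lid","clip_1","cup_1","sugar_bowl","spoon_rest","spoon"]:
        print(th,[(list(map(int,d["point"])),round(d["score"],2)) for d in place_of(c,th)])
E
```

```text
pics
{'time': 0.0, 'joint_positions': array([ 1.07599767e+00,  3.42703859e-01,  1.52501717e+00, -3.05584392e-05,
        1.27536894e+00, -1.45995360e-01]), 'dq': array([ 0.00161064, -0.00036993,  0.00011268, -0.00057326,  0.00136876,
        0.00041089]), 'tau': array([ 2.75331353e-03, -4.31245387e+01, -2.44218886e+01,  7.18800444e-02,
        5.58816385e-02, -1.55294060e-04]), 'tool_pos': array([179.20125254, 492.98962897, 191.65472717]), 'tcp_rot': array([ 3.01511057,  1.56929873, -2.04607278]), 'contact_force': array([ 0.86813522, -0.45244496,  0.33044062]), 'moment': array([0.00939484, 0.00603839, 0.01764795]), 'grip_width': 91.63537908704966}
side [[377.75875246   0.         313.38068758]
 [  0.         377.75875246 202.43244632]
 [  0.           0.           1.        ]] [[-0.85432894 -0.51970365  0.00549453]
 [-0.35891956  0.58230762 -0.72944813]
 [ 0.37589735 -0.62516074 -0.68401406]] [532.98047898 242.88797455 582.04948253] 1
mat []Traceback (most recent call last):
  File "<stdin>", line 7, in <module>
ValueError: it knows: cup, mat, spoon, spoon_rest, sugar_bowl
```

```bash
python3 - <<'E'
from plant import *
import cv2,json
import numpy as np, pickle
for n in("side","top","wrist"):
    c=capture(n); cv2.imwrite(f"pics/{n}0.png",c["pixels"][:,:,::-1]); print(n,c["mtx"].tolist(),c["R"].tolist(),c["t"])
    pickle.dump(c,open(f"pics/{n}0.pkl","wb"))
    for th in ["mat","cup","sugar_bowl","spoon_rest","spoon"]:
        if n=="top": print(th,[(list(map(int,d["point"])),round(d["score"],2)) for d in place_of(c,th)])
print(get_obs()["time"])
E
```

```text
side [[377.7587524574277, 0.0, 313.3806875782842], [0.0, 377.7587524574277, 202.43244632132277], [0.0, 0.0, 1.0]] [[-0.8543289360835142, -0.5197036454875975, 0.005494527942651012], [-0.35891956308971207, 0.5823076246564403, -0.7294481321509189], [0.3758973479580578, -0.6251607402371615, -0.6840140588205941]] [532.98047898 242.88797455 582.04948253]
top [[471.13559847108314, 0.0, 322.63854011720775], [0.0, 471.13559847108314, 201.299176385063], [0.0, 0.0, 1.0]] [[-0.002599156500402822, -0.999886855276931, 0.014816242097651155], [-0.9896073696416744, 0.0004416899420005344, -0.14379519762802245], [0.14377238377509538, -0.015036008592872388, -0.9894965488111727]] [ 51.31148319 590.05801467 920.25902606]
mat []
cup [([731, 234, 2], 0.85), ([608, -118, 0], 0.7)]
sugar_bowl [([538, 316, 0], 0.7)]
spoon_rest []
spoon [([389, 99, -3], 0.57)]
wrist [[309.70691628693146, 0.0, 320.482309863731], [0.0, 309.70691628693146, 199.1456611741909], [0.0, 0.0, 1.0]] [[0.3423540042441725, 0.9395708589505629, -0.0005803351482625395], [0.8936274888208401, -0.3254225868876071, 0.3090793606294981], [0.29021310618533863, -0.1063331601819535, -0.9510360729456998]] [-525.67386063  -38.7714332   392.60254929]
0.5
```

View pics/side0.png

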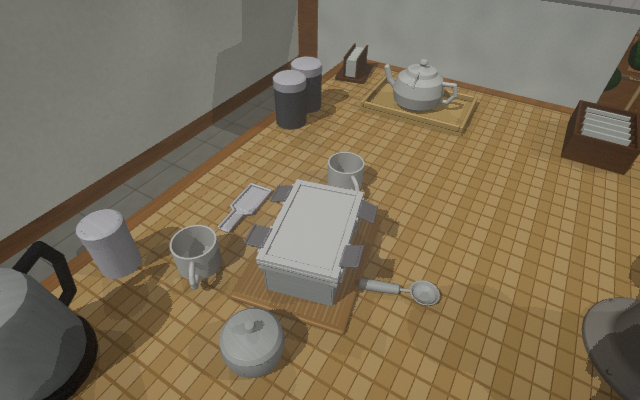

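View pics/top0.png

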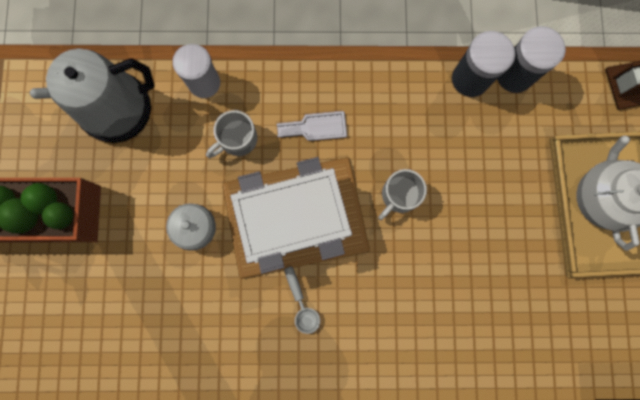

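View pics/wrist0.png

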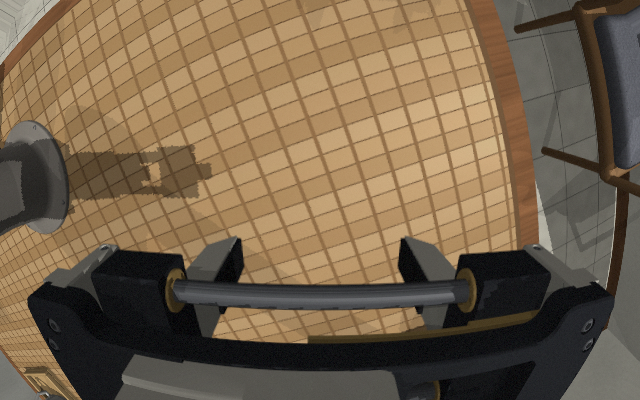

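```bash
python3 - <<'E'
import cv2
a=cv2.imread("pics/top0.png")[145:285,210:380]; cv2.imwrite("pics/top0z.png",cv2.resize(a,None,fx=4.2,fy=4.2,interpolation=cv2.INTER_CUBIC))
a=cv2.imread("pics/side0.png")[170:340,225:395]; cv2.imwrite("pics/side0z.png",cv2.resize(a,None,fx=3.5,fy=3.5,interpolation=cv2.INTER_CUBIC))
E
```

```text
(no output)
```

View pics/top0z.png

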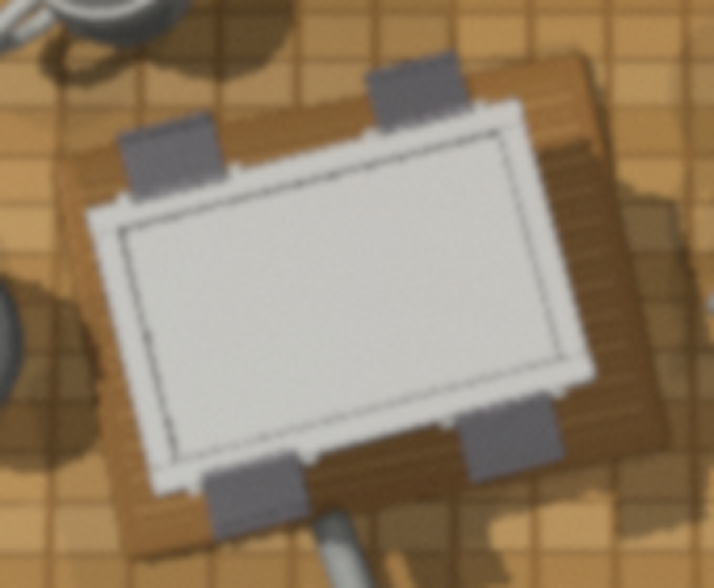

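View pics/side0z.png

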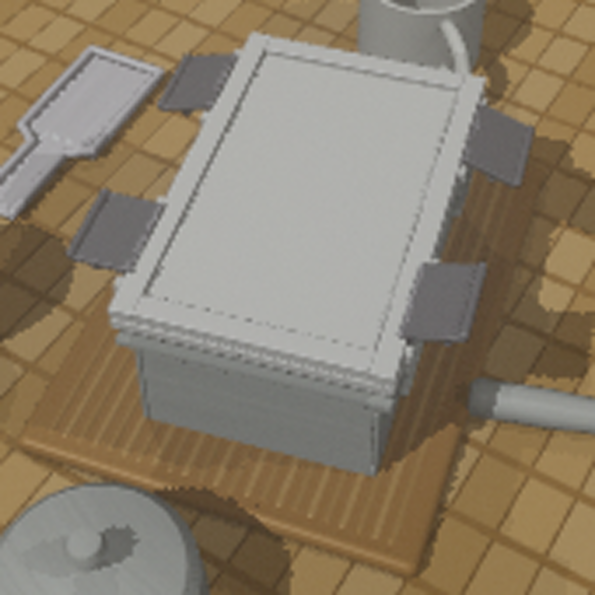

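```bash
cat > fit.py <<'E'
import numpy as np,pickle
from scipy.optimize import least_squares
cams={n:pickle.load(open(f"pics/{n}0.pkl","rb")) for n in("top","side")}
def proj(c,X):
    p=(c["R"]@np.asarray(X,float).T).T+c["t"]; q=p@c["mtx"].T; return q[:,:2]/q[:,2:]
def ray(c,uv,z):
    R,t=c["R"],c["t"]; C=-R.T@t; d=R.T@np.linalg.solve(c["mtx"],[uv[0],uv[1],1]); return C+d*(z-C[2])/d[2]
E
python3 - <<'E'
from fit import *
un=lambda z,s,o:(np.array(z)+.5)/s-.5+np.array(o)
T=un([(88,210),(520,100),(595,377),(157,493)],4.2,(210,145))
S=un([(485,77),(395,380),(110,312),(253,35)],3.5,(225,170))
for p in T: print(ray(cams["top"],p,102))
for p in S: print(ray(cams["side"],p,102))
loc=np.array([(67,102),(67,-102),(-67,-102),(-67,102)])# top order TL,TR,BR,BL
def rect(v,h=67,w=102):
    c,s=np.cos(v[2]),np.sin(v[2]); l=np.sign(loc)*[h,w]
    return np.c_[l@np.array([[c,s],[-s,c]])+v[:2],np.full(4,v[3])]
# match side order by nearest
def res(v,which):
    X=rect(v);r=[]
    if "t" in which: r+=list((proj(cams["top"],X)-T).ravel())
    if "s" in which:
        P=proj(cams["side"],X); 
        for q in S: r+=list(P[np.argmin(((P-q)**2).sum(1))]-q)
    return np.array(r)
for w in("t","s","ts"):
    f=least_squares(res,[580,60,0.25,102],args=(w,)); print(w,f.x,np.abs(f.fun).max())
# mat corners at z=11
M=un([(62,160),(578,52),(668,440),(135,552)],4.2,(210,145))
for p in M: print("mat",ray(cams["top"],p,11))
E
```

```text
[594.44967354 227.44607074 102.        ]
[645.72421607  30.26762239 102.        ]
[518.00962698  -2.87403757 102.        ]
[466.49609205 193.47227098 102.        ]
[517.88767114  -4.95403191 102.        ]
[465.03702295 192.53695995 102.        ]
[591.58895179 227.13213286 102.        ]
[643.13449916  30.95835297 102.        ]
t [5.56845198e+02 1.12384488e+02 2.55914996e-01 9.63478428e+01] 0.31863792652342227
s [5.56953669e+02 1.07530263e+02 2.60436479e-01 9.69418223e+01] 0.8992429334486758
ts [5.55530655e+02 1.11372182e+02 2.58956782e-01 1.01279907e+02] 1.2655873851335002
mat [634.50199961 257.72586659  11.        ]
mat [690.49481386  -2.98782356  11.        ]
mat [493.46768631 -45.65399665  11.        ]
mat [439.35563435 216.74719284  11.        ]
```

```bash
cat > mv.py <<'E'
from plant import *
import plant
import numpy as np
from scipy.spatial.transform import Rotation as Ro
C=np.array([556.,111.4]);YAW=0.257
def R(): return Ro.from_euler("xyz",get_obs()["tcp_rot"]).as_matrix()
def w(xp,yp):
    c,s=np.cos(YAW),np.sin(YAW); return C+[c*xp-s*yp,s*xp+c*yp]
def plan(p):
    o=get_obs(); M=R(); d=M.T@(np.array(p)-o["tool_pos"])/30
    yv=np.array([-np.sin(YAW),np.cos(YAW),0]); t=M.T@yv; a=np.arctan2(-t[1],t[2]); a=(a+np.pi/2)%np.pi-np.pi/2
    print("d",d.round(3),"turn",round(np.degrees(a)/5,3)); print("M",M.round(3).tolist())
E
python3 - <<'E'
from mv import *
print([n for n in dir(plant) if not n.startswith("_")], getattr(plant,"grip_point_offset",None))
o=get_obs();print(o["time"],o["joint_positions"].round(3),o["tool_pos"],o["contact_force"])
plan([*w(0,0),130])
E
```

```text
['Unreachable', 'capture', 'close_job', 'cut_out', 'get_obs', 'grip_point_offset', 'place_of'] 18.8
0.5 [ 1.076  0.342  1.524 -0.     1.275 -0.146] [179.41457757 493.39338511 192.30296901] [ 0.16164516  0.49883838 -0.59400265]
d [  2.077 -16.149  -7.676] turn -6.942
M [[0.0, -0.94, 0.342], [0.0, 0.342, 0.94], [-1.0, -0.0, 0.0]]
```

Request:
send_rows:
  series: "-0.9 0 -2 -0.95 -0.9; -0.9 0 -4 -1.9 -1.8; -0.9 0 -6 -2.85 -2.7; -0.9 0 -8 -3.8 -3.6; -0.9 0 -10 -4.75 -4.5; -0.9 0 -12 -5.7 -5.4; -0.9 0 -14 -6.65 -6.3; -0.9 0 -16.15 -7.676 -6.942"

```text
time: 1.5
tool_pos: [531.8, 135.7, 192.5]
tcp_rot: [-1.256, 1.57, 0.573]
contact_force: [0.3, 1.1, 1.0]
grip_width: 16.4
```

Request:
send_rows:
  series: "-0.9 0 0 0 0; -0.9 0 0 0 0"

```text
time: 1.75
tool_pos: [530.0, 137.5, 192.0]
tcp_rot: [0.937, 1.57, 2.763]
contact_force: [0.8, -0.3, 0.4]
grip_width: 4.8
```

```bash
python3 - <<'E'
from mv import *
import cv2,pickle
o=get_obs();print(o["time"],o["joint_positions"].round(3),o["tool_pos"],o["contact_force"],o["grip_width"])
plan([*w(0,0),130])
c=capture("wrist"); cv2.imwrite("pics/w1.png",c["pixels"][:,:,::-1]);pickle.dump(c,open("pics/w1.pkl","wb"))
E
```

```text
1.75 [ 1.130e-01  3.840e-01  1.461e+00  1.000e-03  1.297e+00 -1.713e+00] [530.02880097 137.47460455 192.04374015] [ 0.76359041 -0.34220952  0.41327038] 4.764059532644407
d [ 2.067 -0.619 -1.061] turn -0.013
M [[-0.001, -0.967, -0.253], [0.0, -0.253, 0.967], [-1.0, 0.001, 0.001]]
```

View pics/w1.png

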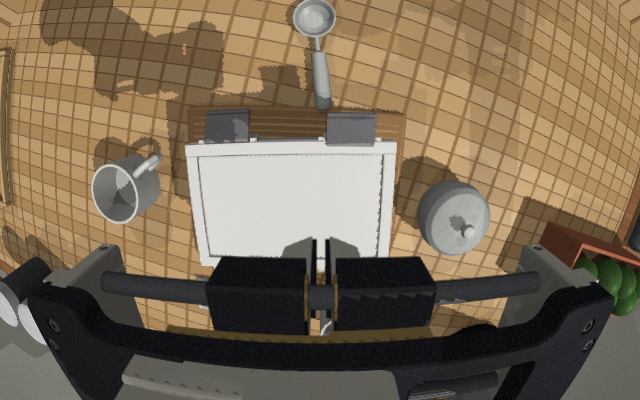

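Request:
send_rows:
  series: "-0.9 1 -0.6 -1 0; -0.9 2.6 -0.62 -1.06 0; -0.9 2.6 -0.62 -1.06 0; -0.9 2.6 -0.62 -1.06 0"

```text
time: 2.3
tool_pos: [556.9, 112.6, 116.1]
tcp_rot: [-1.663, 1.569, 0.166]
contact_force: [-0.4, -0.4, 0.6]
grip_width: 4.5
```

Request:
send_rows:
  series: "-0.9 0.05 0 0 0; -0.9 0.1 0 0 0; -0.9 0.15 0 0 0; -0.9 0.2 0 0 0; -0.9 0.2 0 0 0"

```text
time: 2.92
tool_pos: [556.5, 111.3, 108.2]
tcp_rot: [0.958, 1.57, 2.786]
contact_force: [-0.0, -0.6, 0.6]
grip_width: 4.8
```

Request:
send_rows:
  series: "-0.9 0.03 0 0 0; -0.9 0.06 0 0 0; -0.9 0.1 0 0 0; -0.9 0.1 0 0 0"

```text
time: 3.42
tool_pos: [556.5, 111.4, 105.2]
tcp_rot: [1.036, 1.571, 2.864]
contact_force: [-0.8, 0.2, -0.4]
grip_width: 4.9
```

Request:
send_rows:
  series: "-0.9 0.03 0 0 0; -0.9 0.06 0 0 0; -0.9 0.1 0 0 0; -0.9 0.1 0 0 0"

```text
time: 3.92
tool_pos: [556.5, 111.4, 102.2]
tcp_rot: [0.699, 1.571, 2.527]
contact_force: [-0.1, -0.8, 0.2]
grip_width: 4.4
```

Request:
send_rows:
  series: "-0.9 0.03 0 0 0; -0.9 0.06 0 0 0; -0.9 0.06 0 0 0"

```text
time: 4.3
tool_pos: [556.5, 111.4, 100.4]
tcp_rot: [0.647, 1.571, 2.475]
contact_force: [-0.5, -0.7, -0.3]
grip_width: 4.6
```

Request:
send_rows:
  series: "-0.9 0.02 0 0 0; -0.9 0.03 0 0 0; -0.9 0.03 0 0 0"

```text
time: 4.68
tool_pos: [556.6, 111.4, 99.6]
tcp_rot: [-0.206, 1.571, 1.622]
contact_force: [-0.1, -0.6, 0.6]
grip_width: 4.4
```

Request:
send_rows:
  series: "-0.9 0.02 0 0 0; -0.9 0.03 0 0 0; -0.9 0.03 0 0 0"

```text
time: 5.05
tool_pos: [556.5, 111.4, 98.7]
tcp_rot: [0.046, 1.571, 1.874]
contact_force: [0.2, -0.1, -0.4]
grip_width: 4.7
```

Request:
send_rows:
  series: "-0.9 0.02 0 0 0; -0.9 0.03 0 0 0; -0.9 0.03 0 0 0"

```text
time: 5.42
tool_pos: [556.5, 111.4, 97.8]
tcp_rot: [0.043, 1.571, 1.871]
contact_force: [1.2, 0.7, 0.0]
grip_width: 4.3
```

Request:
send_rows:
  series: "-0.9 0.02 0 0 0; -0.9 0.03 0 0 0; -0.9 0.03 0 0 0"

```text
time: 5.8
tool_pos: [556.5, 111.4, 96.9]
tcp_rot: [-0.09, 1.571, 1.738]
contact_force: [-0.0, -0.0, 0.5]
grip_width: 4.3
```

Request:
send_rows:
  series: "-0.9 0.02 0 0 0; -0.9 0.03 0 0 0; -0.9 0.03 0 0 0"

```text
time: 6.18
tool_pos: [556.6, 111.4, 96.0]
tcp_rot: [-0.561, 1.571, 1.267]
contact_force: [0.5, 0.3, -0.7]
grip_width: 4.7
```

Request:
send_rows:
  series: "-0.9 0.02 0 0 0; -0.9 0.03 0 0 0; -0.9 0.03 0 0 0"

```text
time: 6.55
tool_pos: [556.5, 111.4, 95.1]
tcp_rot: [0.563, 1.571, 2.391]
contact_force: [-0.4, -0.8, 0.7]
grip_width: 4.4
```

Request:
send_rows:
  series: "-0.9 0.02 0 0 0; -0.9 0.03 0 0 0; -0.9 0.03 0 0 0"

```text
time: 6.92
tool_pos: [556.5, 111.4, 94.2]
tcp_rot: [-0.403, 1.571, 1.425]
contact_force: [0.2, -0.5, -0.2]
grip_width: 4.8
```

Request:
send_rows:
  series: "-0.9 0.02 0 0 0; -0.9 0.03 0 0 0; -0.9 0.03 0 0 0"

```text
time: 7.3
tool_pos: [556.5, 111.4, 93.3]
tcp_rot: [0.085, 1.571, 1.913]
contact_force: [0.6, -0.7, 0.7]
grip_width: 4.6
```

```bash
python3 - <<'E'
from mv import *
import cv2,pickle
from fit import proj
c=capture("side");a=c["pixels"][:,:,::-1].copy()
print(proj(c,[get_obs()["tool_pos"]]))
cv2.imwrite("pics/s2.png",cv2.resize(a[120:320,225:425],None,fx=3,fy=3,interpolation=cv2.INTER_CUBIC))
c=capture("wrist");a=c["pixels"][:,:,::-1].copy();cv2.imwrite("pics/w2.png",a);pickle.dump(c,open("pics/w2.pkl","wb"))
E
```

```text
[[313.45899476 225.36154308]]
```

View pics/s2.png

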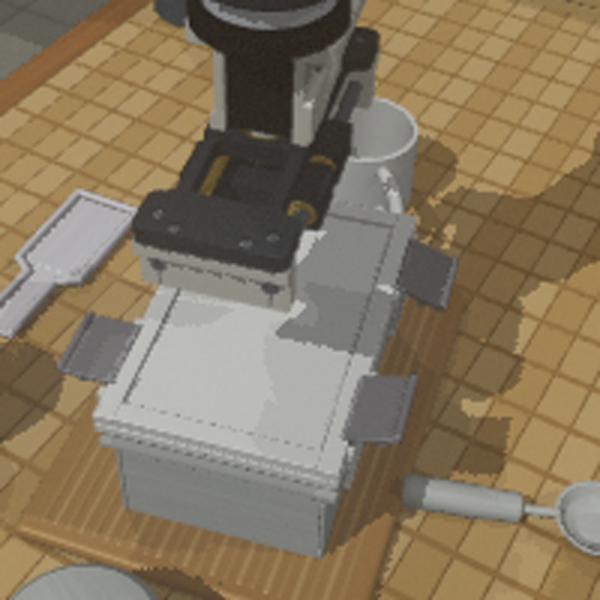

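View pics/w2.png

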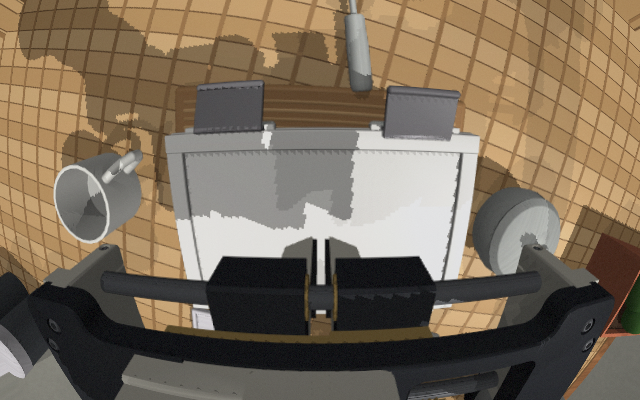

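Request:
send_rows:
  series: "-0.9 0.02 0 0 0; -0.9 0.02 0 0 0; -0.9 0.02 0 0 0"

```text
time: 7.78
tool_pos: [556.6, 111.4, 92.7]
tcp_rot: [-0.634, 1.571, 1.193]
contact_force: [-0.6, -0.1, -0.2]
grip_width: 4.7
```

Request:
send_rows:
  series: "-0.9 0.02 0 0 0; -0.9 0.02 0 0 0; -0.9 0.02 0 0 0"

```text
time: 8.15
tool_pos: [556.5, 111.4, 92.1]
tcp_rot: [-0.017, 1.571, 1.811]
contact_force: [0.1, -0.4, 0.0]
grip_width: 4.7
```

Request:
send_rows:
  series: "-0.9 0.02 0 0 0; -0.9 0.02 0 0 0; -0.9 0.02 0 0 0"

```text
time: 8.52
tool_pos: [556.6, 111.3, 91.5]
tcp_rot: [-0.741, 1.571, 1.086]
contact_force: [0.5, 0.2, -0.2]
grip_width: 4.2
```

Request:
send_rows:
  series: "-0.9 0.02 0 0 0; -0.9 0.02 0 0 0; -0.9 0.02 0 0 0"

```text
time: 8.9
tool_pos: [556.6, 111.4, 90.9]
tcp_rot: [-0.657, 1.571, 1.17]
contact_force: [-0.3, -0.8, 0.4]
grip_width: 4.5
```

```bash
python3 - <<'E'
from mv import *
import cv2,pickle
c=capture("side");a=c["pixels"][:,:,::-1].copy();b=cv2.imread("pics/side0.png")
o=get_obs();print(o["tau"].round(2),o["contact_force"],o["tool_pos"])
A=a[240:310,250:350].astype(int);B=b[240:310,250:350].astype(int)
v=np.hstack([a[240:310,250:350],b[240:310,250:350]])
cv2.imwrite("pics/cmp.png",cv2.resize(v,None,fx=4,fy=4,interpolation=cv2.INTER_NEAREST))
for n,uv in(("a",a),("b",b)):
    g=cv2.cvtColor(uv,cv2.COLOR_BGR2GRAY); print(n,g[255:290,300].tolist())
E
```

```text
[ -0.   -49.27 -21.84  -0.05   0.07   0.  ] [ 0.27882601  0.15142211 -0.37605643] [556.57783511 111.34362085  90.93548226]
a [187, 187, 187, 187, 187, 187, 187, 185, 186, 185, 186, 188, 188, 189, 149, 148, 169, 166, 146, 110, 139, 138, 135, 125, 127, 127, 124, 124, 126, 125, 128, 126, 126, 126, 126]
b [175, 176, 176, 176, 176, 177, 176, 174, 175, 176, 176, 176, 177, 177, 139, 138, 160, 154, 135, 101, 129, 130, 125, 117, 117, 116, 116, 115, 115, 115, 118, 116, 113, 116, 116]
```

View pics/cmp.png

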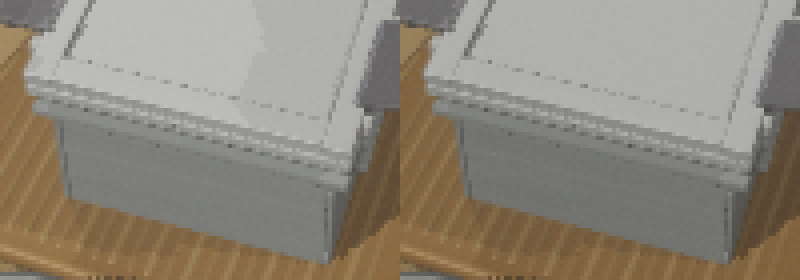

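Request:
send_rows:
  series: "-0.9 0.02 0 0 0; -0.9 0.02 0 0 0; -0.9 0.02 0 0 0"

```text
time: 9.32
tool_pos: [556.6, 111.4, 90.3]
tcp_rot: [-0.758, 1.571, 1.07]
contact_force: [0.4, -0.1, 1.0]
grip_width: 5.0
```

Request:
send_rows:
  series: "-0.9 0.02 0 0 0; -0.9 0.02 0 0 0; -0.9 0.02 0 0 0"

```text
time: 9.7
tool_pos: [556.5, 111.4, 89.7]
tcp_rot: [-0.266, 1.571, 1.562]
contact_force: [0.5, 0.7, -0.5]
grip_width: 4.6
```

Request:
send_rows:
  series: "-0.9 0.02 0 0 0; -0.9 0.02 0 0 0; -0.9 0.02 0 0 0"

```text
time: 10.07
tool_pos: [556.5, 111.4, 89.1]
tcp_rot: [-0.222, 1.571, 1.606]
contact_force: [0.1, 0.0, 0.7]
grip_width: 4.6
```

Request:
send_rows:
  series: "-0.9 0.02 0 0 0; -0.9 0.04 0 0 0; -0.9 0.04 0 0 0"

```text
time: 10.45
tool_pos: [556.5, 111.4, 87.9]
tcp_rot: [0.485, 1.571, 2.313]
contact_force: [0.3, -0.5, -0.3]
grip_width: 4.3
```

Request:
send_rows:
  series: "-0.9 0.02 0 0 0; -0.9 0.04 0 0 0; -0.9 0.04 0 0 0"

```text
time: 10.82
tool_pos: [556.5, 111.4, 86.7]
tcp_rot: [0.398, 1.571, 2.226]
contact_force: [-0.5, -0.1, 0.4]
grip_width: 4.6
```

```bash
python3 - <<'E'
from mv import *
import cv2,pickle
o=get_obs();print(o["tau"].round(2),o["contact_force"],o["tool_pos"],o["joint_positions"])
for n in("top","wrist"):
  c=capture(n);a=c["pixels"][:,:,::-1].copy();cv2.imwrite(f"pics/{n}3.png",a)
  print(n,c["R"].round(3).tolist(),c["t"])
a=cv2.imread("pics/wrist3.png")[150:330,220:440];cv2.imwrite("pics/wrist3z.png",cv2.resize(a,None,fx=3.5,fy=3.3))
E
```

```text
[ -0.   -49.34 -21.68  -0.05   0.07  -0.  ] [-0.51087874 -0.1226576   0.43424232] [556.52264238 111.38994573  86.67406877] [ 6.24757650e-02  5.20357628e-01  1.55091330e+00  8.42756172e-05
  1.07037155e+00 -1.76541174e+00]
top [[-0.003, -1.0, 0.015], [-0.99, 0.0, -0.144], [0.144, -0.015, -0.989]] [ 51.31148319 590.05801467 920.25902606]
wrist [[-0.254, 0.967, -0.0], [0.92, 0.241, 0.309], [0.299, 0.078, -0.951]] [  32.84099604 -545.68827137  116.6456293 ]
```

View pics/wrist3z.png

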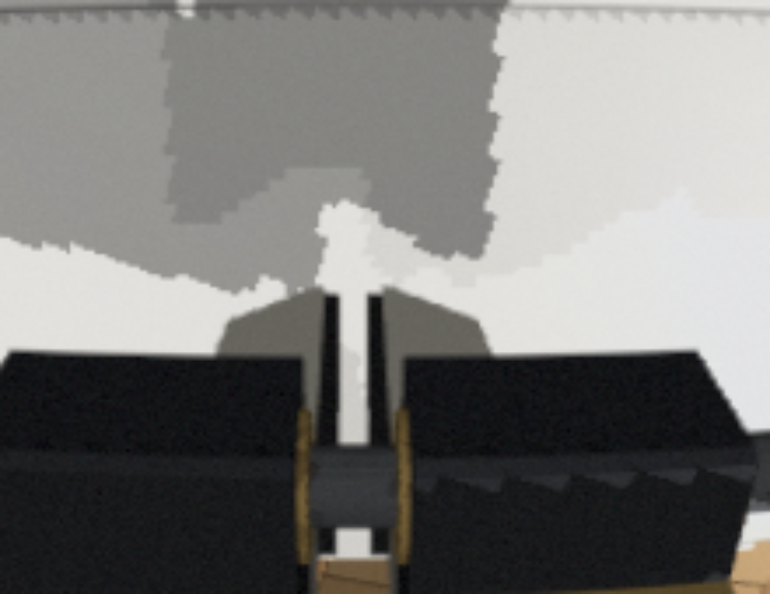

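View pics/top3.png

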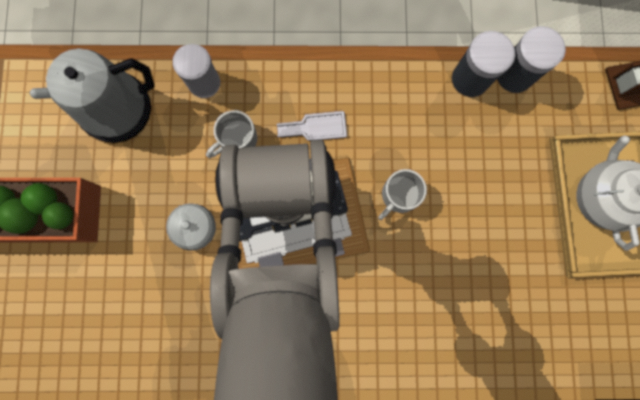

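```bash
cat >> fit.py <<'E'
def fish(c,X):
    p=(c["R"]@np.asarray(X,float).T).T+c["t"]; th=np.arctan2(np.hypot(p[:,0],p[:,1]),p[:,2]); ph=np.arctan2(p[:,1],p[:,0]); f=c["mtx"][0,0]
    return np.c_[c["mtx"][0,2]+f*th*np.cos(ph),c["mtx"][1,2]+f*th*np.sin(ph)]
E
python3 - <<'E'
from fit import *
import cv2
from mv import w
c1=pickle.load(open("pics/w1.pkl","rb"));c2=pickle.load(open("pics/w2.pkl","rb"))
print("w2 TCP",fish(c2,[[556.5,111.4,93.3],[556.5,111.4,98],[556.5,111.4,88]]))
print("w1 TCP",fish(c1,[[530,137.5,192]]))
for z in (85,95,105): print(z,fish(c1,[[*w(-67,102),z],[*w(-67,-102),z],[*w(67,-102),z]]).round(1).tolist(),"w2",fish(c2,[[*w(-67,102),z],[*w(-67,-102),z]]).round(1).tolist())
for n,(x,y,X,Y) in (("w1",(170,90,420,280)),("w2",(150,70,500,260))):
    a=cv2.imread(f"pics/{n}.png")[y:Y,x:X];cv2.imwrite(f"pics/{n}z.png",cv2.resize(a,None,fx=780/(X-x),fy=780/(X-x),interpolation=cv2.INTER_CUBIC))
E
```

```text
w2 TCP [[319.68379824 228.57072751]
 [319.66477316 231.38341216]
 [319.70437336 225.53435687]]
w1 TCP [[319.66011469 228.60798676]]
85 [[391.0, 139.0], [189.9, 142.0], [204.6, 258.4]] w2 [[466.2, 131.9], [173.7, 132.2]]
95 [[393.3, 140.3], [186.0, 143.3], [201.7, 262.5]] w2 [[472.6, 133.6], [167.3, 133.8]]
105 [[395.7, 141.7], [181.9, 144.8], [198.8, 266.9]] w2 [[479.5, 135.4], [160.3, 135.7]]
```

View pics/w1z.png

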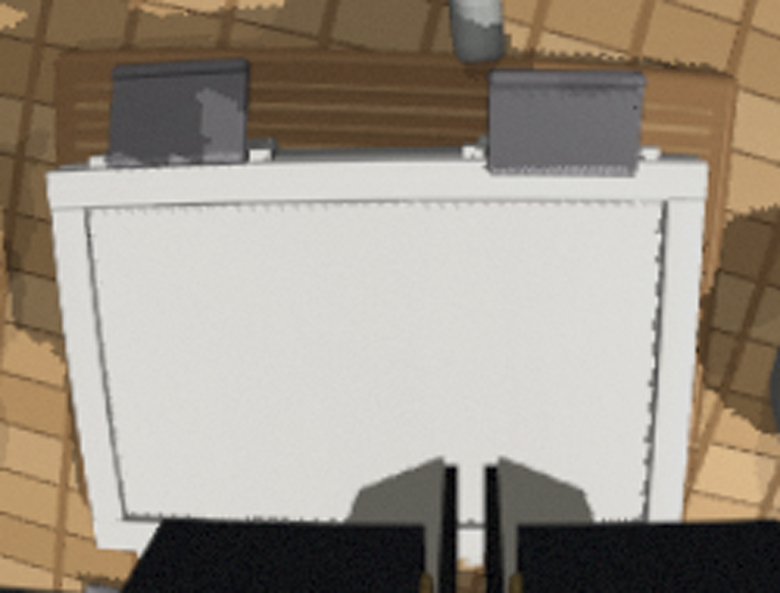

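View pics/w2z.png

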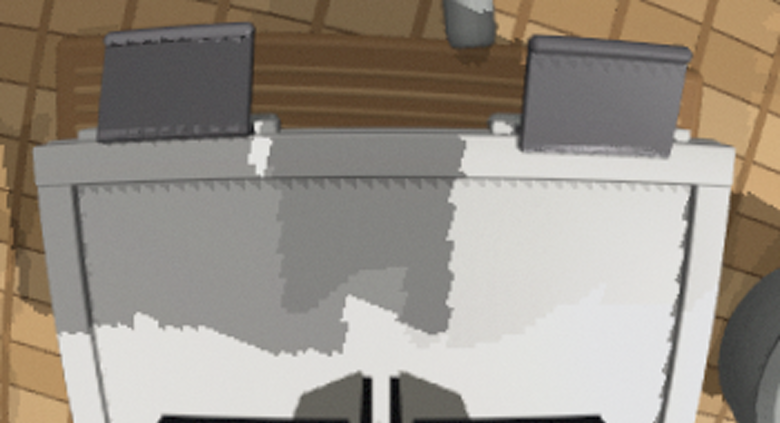

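```bash
python3 - <<'E'
from fit import *
c=pickle.load(open("pics/w2.pkl","rb"))
C=-c["R"].T@c["t"];T=np.array([556.5,111.4,93.3]);print(C,np.linalg.norm(C-T),C-T)
from mv import w
for xp in(-9.5,0,9.5):
  for z in (93.3,100,105,110,120): print(xp,z,fish(c,[[*w(xp,2.3)+[.5,0],z],[*w(xp,-2.3)+[.5,0],z]]).round(1).tolist())
E
```

```text
[475.51759419  90.78815779 286.08803636] 210.11954943140097 [-80.98240581 -20.61184221 192.78803636]
-9.5 93.3 [[323.1, 215.5], [316.2, 215.5]]
-9.5 100 [[323.2, 219.2], [316.1, 219.2]]
-9.5 105 [[323.3, 222.1], [316.0, 222.1]]
-9.5 110 [[323.3, 225.2], [315.9, 225.2]]
-9.5 120 [[323.5, 231.8], [315.6, 231.8]]
0 93.3 [[323.1, 228.6], [316.3, 228.6]]
0 100 [[323.2, 232.6], [316.2, 232.6]]
0 105 [[323.2, 235.8], [316.1, 235.8]]
0 110 [[323.3, 239.1], [315.9, 239.1]]
0 120 [[323.4, 246.3], [315.7, 246.3]]
9.5 93.3 [[323.0, 241.2], [316.4, 241.2]]
9.5 100 [[323.1, 245.5], [316.2, 245.5]]
9.5 105 [[323.2, 248.9], [316.1, 248.9]]
9.5 110 [[323.2, 252.5], [316.0, 252.5]]
9.5 120 [[323.4, 260.1], [315.8, 260.1]]
```

```bash
python3 - <<'E'
import cv2
a=cv2.imread("pics/wrist3.png")[225:330,285:355];cv2.imwrite("pics/tipz.png",cv2.resize(a,None,fx=8,fy=5.6,interpolation=cv2.INTER_NEAREST))
E
```

```text
(no output)
```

View pics/tipz.png

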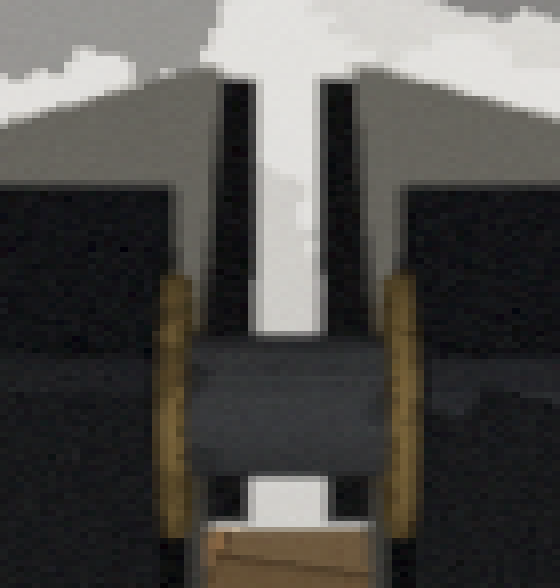

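Request:
send_rows:
  series: "-0.9 0.03 0 0 0; -0.9 0.06 0 0 0; -0.9 0.06 0 0 0"

```text
time: 11.3
tool_pos: [556.5, 111.4, 84.8]
tcp_rot: [1.056, 1.571, 2.884]
contact_force: [-0.3, 0.2, -0.5]
grip_width: 4.8
```

Request:
send_rows:
  series: "-0.9 0.03 0 0 0; -0.9 0.06 0 0 0; -0.9 0.06 0 0 0"

```text
time: 11.68
tool_pos: [556.5, 111.4, 83.0]
tcp_rot: [0.889, 1.571, 2.717]
contact_force: [-0.3, -0.5, 0.5]
grip_width: 4.5
```

Request:
send_rows:
  series: "-0.9 0.03 0 0 0; -0.9 0.06 0 0 0; -0.9 0.06 0 0 0"

```text
time: 12.05
tool_pos: [556.5, 111.3, 81.2]
tcp_rot: [1.122, 1.571, 2.95]
contact_force: [0.2, 0.6, -0.1]
grip_width: 4.2
```

Request:
send_rows:
  series: "-0.9 0.03 0 0 0; -0.9 0.06 0 0 0; -0.9 0.06 0 0 0"

```text
time: 12.42
tool_pos: [556.5, 111.4, 79.4]
tcp_rot: [0.712, 1.571, 2.54]
contact_force: [0.5, -0.3, 0.6]
grip_width: 4.8
```

Request:
send_rows:
  series: "-0.9 0.03 0 0 0; -0.9 0.06 0 0 0; -0.9 0.06 0 0 0"

```text
time: 12.8
tool_pos: [556.5, 111.4, 77.6]
tcp_rot: [0.98, 1.571, 2.807]
contact_force: [0.7, -0.4, -0.3]
grip_width: 4.3
```

```bash
python3 - <<'E'
from mv import *
import cv2,pickle
for n in("side","wrist"):
  c=capture(n);a=c["pixels"][:,:,::-1].copy();cv2.imwrite(f"pics/{n}4.png",a)
a=cv2.imread("pics/wrist4.png")[130:300,200:450];cv2.imwrite("pics/wrist4z.png",cv2.resize(a,None,fx=3,fy=3))
a=cv2.imread("pics/side4.png")[120:320,225:425];cv2.imwrite("pics/side4z.png",cv2.resize(a,None,fx=3,fy=3))
E
```

```text
(no output)
```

View pics/wrist4z.png

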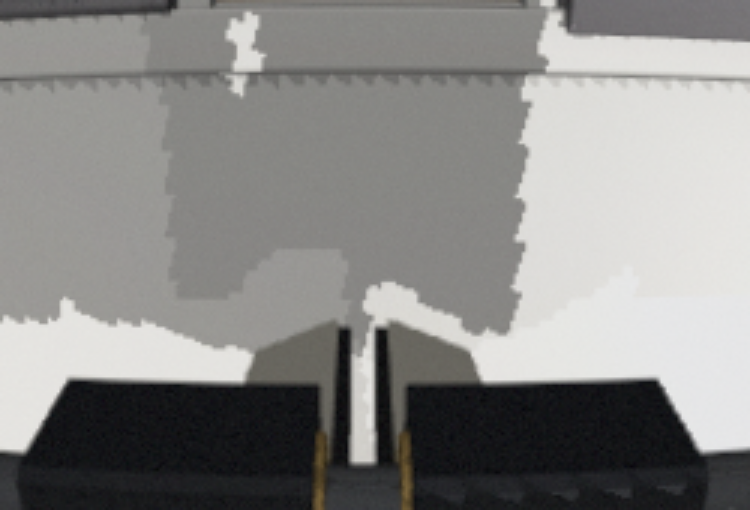

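View pics/side4z.png

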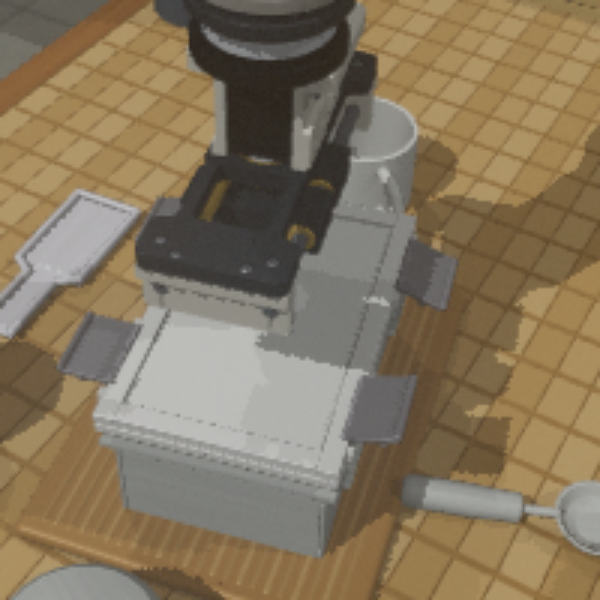

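Request:
send_rows:
  series: "-0.9 0.03 0 0 0; -0.9 0.06 0 0 0; -0.9 0.06 0 0 0"

```text
time: 13.28
tool_pos: [556.5, 111.4, 75.8]
tcp_rot: [0.912, 1.571, 2.74]
contact_force: [0.9, 0.4, 0.2]
grip_width: 5.0
```

Request:
send_rows:
  series: "-0.9 0.03 0 0 0; -0.9 0.06 0 0 0; -0.9 0.06 0 0 0"

```text
time: 13.65
tool_pos: [556.5, 111.4, 74.0]
tcp_rot: [0.703, 1.571, 2.53]
contact_force: [-0.4, 1.1, 0.4]
grip_width: 4.8
```

Request:
send_rows:
  series: "-0.9 0.03 0 0 0; -0.9 0.06 0 0 0; -0.9 0.06 0 0 0"

```text
time: 14.02
tool_pos: [556.5, 111.4, 72.2]
tcp_rot: [0.833, 1.571, 2.661]
contact_force: [0.2, 1.1, 0.4]
grip_width: 4.6
```

Request:
send_rows:
  series: "-0.9 0.03 0 0 0; -0.9 0.05 0 0 0; -0.9 0.05 0 0 0"

```text
time: 14.4
tool_pos: [556.5, 111.4, 70.7]
tcp_rot: [0.913, 1.571, 2.741]
contact_force: [-0.3, 0.4, -0.3]
grip_width: 4.9
```

Request:
send_rows:
  series: "-0.9 0.03 0 0 0; -0.9 0.05 0 0 0; -0.9 0.05 0 0 0"

```text
time: 14.78
tool_pos: [556.5, 111.4, 69.2]
tcp_rot: [0.652, 1.571, 2.48]
contact_force: [-0.6, -0.8, -0.4]
grip_width: 4.3
```

Request:
send_rows:
  series: "-0.9 0.03 0 0 0; -0.9 0.05 0 0 0; -0.9 0.05 0 0 0"

```text
time: 15.15
tool_pos: [556.5, 111.4, 67.7]
tcp_rot: [0.826, 1.571, 2.653]
contact_force: [-0.3, 0.9, 0.4]
grip_width: 4.9
```

Request:
send_rows:
  series: "-0.9 0.03 0 0 0; -0.9 0.05 0 0 0; -0.9 0.05 0 0 0"

```text
time: 15.52
tool_pos: [556.5, 111.4, 66.3]
tcp_rot: [0.641, 1.571, 2.469]
contact_force: [0.0, 0.7, 0.5]
grip_width: 4.7
```

```bash
python3 - <<'E'
from mv import *
import cv2,pickle
for n in("side","wrist"):
  c=capture(n);a=c["pixels"][:,:,::-1].copy();cv2.imwrite(f"pics/{n}5.png",a)
a=cv2.imread("pics/wrist5.png")[130:300,200:450];cv2.imwrite("pics/wrist5z.png",cv2.resize(a,None,fx=3,fy=3))
a=cv2.imread("pics/side5.png")[120:320,225:425];cv2.imwrite("pics/side5z.png",cv2.resize(a,None,fx=3,fy=3))
g=cv2.cvtColor(cv2.imread("pics/side5.png"),cv2.COLOR_BGR2GRAY); print(g[255:290,300].tolist())
E
```

```text
[188, 189, 188, 188, 189, 188, 188, 185, 187, 187, 189, 188, 189, 190, 150, 150, 172, 167, 147, 108, 139, 139, 136, 127, 127, 127, 124, 125, 127, 126, 129, 126, 126, 127, 126]
```

View pics/wrist5z.png

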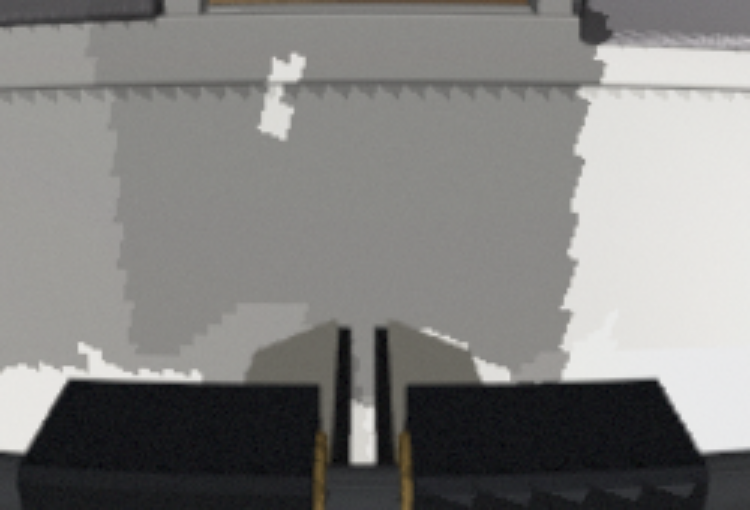

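View pics/side5z.png

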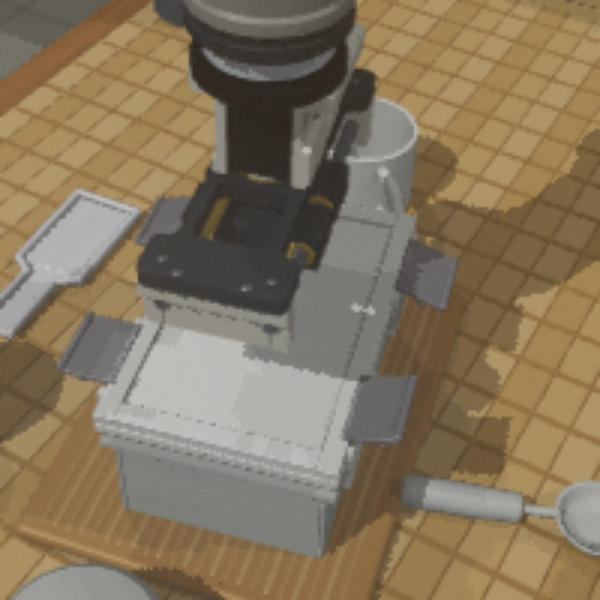

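Request:
send_rows:
  series: "-0.9 0.03 0 0 0; -0.9 0.05 0 0 0; -0.9 0.05 0 0 0"

```text
time: 16.0
tool_pos: [556.7, 111.4, 65.4]
tcp_rot: [-1.692, 1.57, 0.135]
contact_force: [-1.7, 0.7, 5.5]
grip_width: 4.5
```

Request:
send_rows:
  series: "-0.9 0.03 0 0 0; -0.9 0.05 0 0 0; -0.9 0.05 0 0 0"

```text
time: 16.38
tool_pos: [556.7, 111.4, 64.0]
tcp_rot: [-1.689, 1.57, 0.138]
contact_force: [-1.1, -0.3, 5.0]
grip_width: 4.9
```

Request:
send_rows:
  series: "-0.9 0.03 0 0 0; -0.9 0.04 0 0 0; -0.9 0.04 0 0 0"

```text
time: 16.75
tool_pos: [556.7, 111.4, 62.8]
tcp_rot: [-1.7, 1.57, 0.128]
contact_force: [-1.4, -0.7, 6.7]
grip_width: 4.8
```

Request:
send_rows:
  series: "-0.9 0.02 0 0 0; -0.9 0.04 0 0 0; -0.9 0.04 0 0 0"

```text
time: 17.12
tool_pos: [556.7, 111.4, 61.6]
tcp_rot: [-1.667, 1.57, 0.161]
contact_force: [-1.4, -0.7, 6.1]
grip_width: 4.8
```

Request:
send_rows:
  series: "-0.9 0.02 0 0 0; -0.9 0.02 0 0 0"

```text
time: 17.38
tool_pos: [556.7, 111.4, 61.0]
tcp_rot: [-1.696, 1.57, 0.132]
contact_force: [-2.2, -0.4, 5.1]
grip_width: 5.0
```

Request:
send_rows:
  series: "-0.9 0.02 0 0 0; -0.9 0.02 0 0 0"

```text
time: 17.62
tool_pos: [556.7, 111.4, 60.3]
tcp_rot: [-1.675, 1.57, 0.153]
contact_force: [-2.4, 0.6, 4.9]
grip_width: 4.8
```

Request:
send_rows:
  series: "-0.9 0.02 0 0 0; -0.9 0.02 0 0 0"

```text
time: 17.88
tool_pos: [556.7, 111.4, 59.8]
tcp_rot: [-1.711, 1.57, 0.117]
contact_force: [-1.4, -0.3, 5.8]
grip_width: 5.1
```

Request:
send_rows:
  series: "-0.9 0.02 0 0 0; -0.9 0.02 0 0 0"

```text
time: 18.12
tool_pos: [556.7, 111.4, 59.2]
tcp_rot: [-1.689, 1.57, 0.138]
contact_force: [-1.3, -0.6, 5.9]
grip_width: 4.7
```

Request:
send_rows:
  series: "-0.9 0.02 0 0 0; -0.9 0.02 0 0 0"

```text
time: 18.38
tool_pos: [556.7, 111.4, 58.7]
tcp_rot: [-1.741, 1.57, 0.086]
contact_force: [-2.0, -0.7, 6.1]
grip_width: 4.7
```

Request:
send_rows:
  series: "-0.9 0.02 0 0 0; -0.9 0.02 0 0 0"

```text
time: 18.62
tool_pos: [556.8, 111.4, 58.5]
tcp_rot: [-1.729, 1.57, 0.099]
contact_force: [-3.3, 0.3, 9.6]
grip_width: 5.0
```

Request:
send_rows:
  series: "-0.9 0.01 0 0 0; -0.9 0.01 0 0 0"

```text
time: 18.88
tool_pos: [556.8, 111.4, 58.4]
tcp_rot: [-1.766, 1.57, 0.062]
contact_force: [-3.9, -0.4, 10.4]
grip_width: 5.0
```

Request:
send_rows:
  series: "-0.9 0.01 0 0 0; -0.9 0.01 0 0 0"

```text
time: 19.12
tool_pos: [556.8, 111.4, 58.4]
tcp_rot: [-1.794, 1.569, 0.033]
contact_force: [-3.7, -0.1, 13.2]
grip_width: 4.5
```

```bash
python3 - <<'E'
from mv import *
from fit import *
import cv2
cs=cams["side"]; T=np.array([556.5,111.4])
a=cv2.imread("pics/side5.png")
for z,col in((132,(0,0,255)),(167,(0,255,0))):
    P=[[*(w(x,y)+T-C),z] for x,y in((-37.5,95),(37.5,95),(37.5,-95),(-37.5,-95))]
    p=proj(cs,P);print(z,p.round(1).tolist()); cv2.polylines(a,[p.round().astype(int)],True,col,1)
a=a[60:320,180:440];cv2.imwrite("pics/s5b.png",cv2.resize(a,None,fx=2.3,fy=2.3))
E
```

```text
132 [[319.6, 257.6], [272.0, 246.3], [308.9, 171.4], [348.1, 178.9]]
167 [[320.0, 242.0], [270.3, 230.6], [308.8, 156.2], [349.5, 163.6]]
```

View pics/s5b.png

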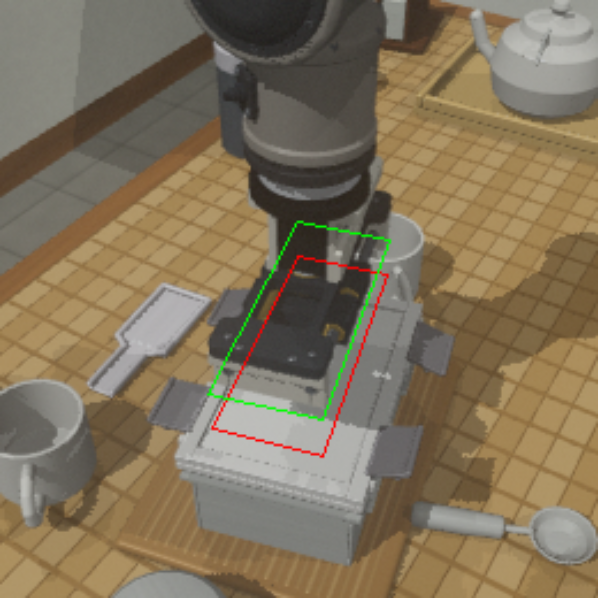

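Request:
send_rows:
  series: "-0.9 -0.3 0 0 0; -0.9 -1.05 0 0 0; -0.9 -1.05 1.5 1 0; -0.9 -1.05 3.1 1.93 0; -0.9 -1.05 3.1 1.93 0; -0.9 -1.05 3.1 1.93 0"

```text
time: 19.88
tool_pos: [453.0, 143.8, 88.8]
tcp_rot: [-1.722, 1.569, 0.107]
contact_force: [0.1, -0.2, -0.8]
grip_width: 4.5
```

```bash
python3 - <<'E'
from mv import *
import cv2,pickle
o=get_obs();p=o["tool_pos"][:2]-C;c,s=np.cos(YAW),np.sin(YAW);print("local",c*p[0]+s*p[1],-s*p[0]+c*p[1],o["tool_pos"],o["contact_force"])
c=capture("side");a=c["pixels"][:,:,::-1].copy();cv2.imwrite("pics/s6.png",cv2.resize(a[120:320,225:425],None,fx=3,fy=3))
c=capture("wrist");a=c["pixels"][:,:,::-1].copy();cv2.imwrite("pics/w6.png",a)
E
```

```text
local -91.3854576156637 57.55424302884743 [452.98677616 143.83560495  88.76091806] [ 0.12064724 -0.19751097 -0.84003319]
```

View pics/s6.png

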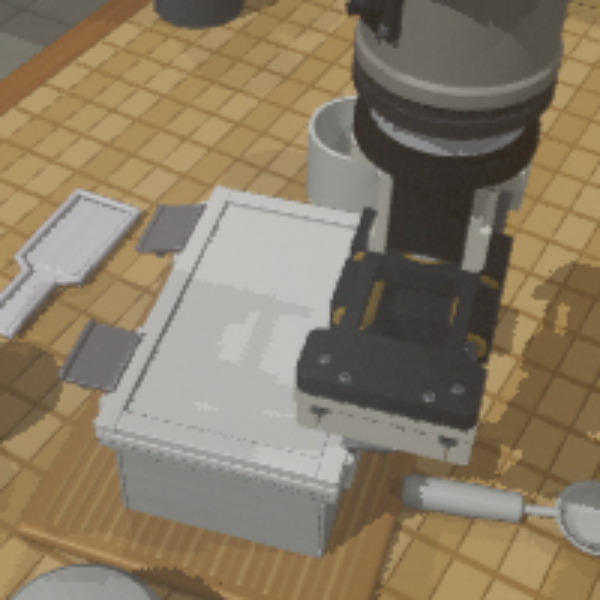

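View pics/w6.png

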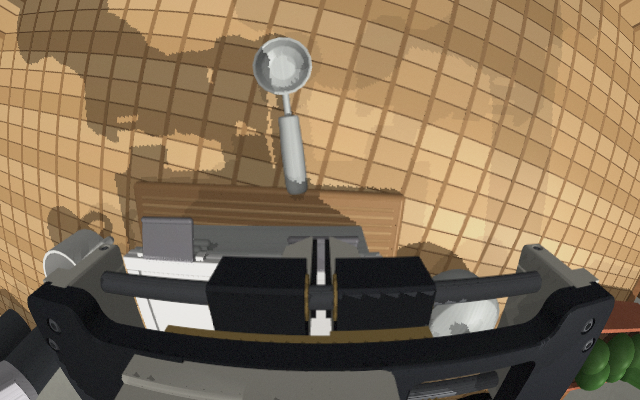

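Request:
send_rows:
  series: "-0.9 0.2 0 0 0; -0.9 0.4 0 0 0; -0.9 0.6 0 0 0; -0.9 0.8 0 0 0; -0.9 0.9 0 0 0"

```text
time: 20.6
tool_pos: [451.6, 143.7, 60.7]
tcp_rot: [1.434, 1.57, -3.022]
contact_force: [-3.3, -0.9, 2.4]
grip_width: 4.7
```

Request:
send_rows:
  series: "-0.9 0.15 0 0 0; -0.9 0.3 0 0 0; -0.9 0.4 0 0 0; -0.9 0.4 0 0 0"

```text
time: 21.1
tool_pos: [452.2, 143.8, 49.1]
tcp_rot: [-1.424, 1.57, 0.403]
contact_force: [-0.8, -0.3, -1.3]
grip_width: 4.3
```

Request:
send_rows:
  series: "-0.9 0.15 0 0 0; -0.9 0.3 0 0 0; -0.9 0.4 0 0 0; -0.9 0.4 0 0 0"

```text
time: 21.6
tool_pos: [451.5, 143.7, 36.9]
tcp_rot: [1.424, 1.57, -3.031]
contact_force: [-0.8, -0.1, -1.3]
grip_width: 4.6
```

Request:
send_rows:
  series: "-0.9 0.15 0 0 0; -0.9 0.3 0 0 0; -0.9 0.45 0 0 0; -0.9 0.45 0 0 0"

```text
time: 22.1
tool_pos: [451.8, 143.7, 23.3]
tcp_rot: [1.216, 1.57, 3.044]
contact_force: [0.6, 1.1, 0.4]
grip_width: 4.9
```

```bash
cat >> mv.py <<'E'
def loc():
    o=get_obs();p=o["tool_pos"][:2]-C;c,s=np.cos(YAW),np.sin(YAW);f=o["contact_force"]
    print("t",o["time"],"local",(c*p[0]+s*p[1]).round(2),(-s*p[0]+c*p[1]).round(2),o["tool_pos"][2].round(2),"F",(c*f[0]+s*f[1]).round(1),(-s*f[0]+c*f[1]).round(1),f[2].round(1))
E
python3 - <<'E'
from mv import *
import cv2
loc()
c=capture("wrist");a=c["pixels"][:,:,::-1].copy();cv2.imwrite("pics/w7.png",a)
c=capture("side");a=c["pixels"][:,:,::-1].copy();cv2.imwrite("pics/s7.png",cv2.resize(a[120:320,225:425],None,fx=3,fy=3))
E
```

```text
t 22.1 local -92.61 57.75 23.28 F 0.9 0.9 0.4
```

View pics/w7.png

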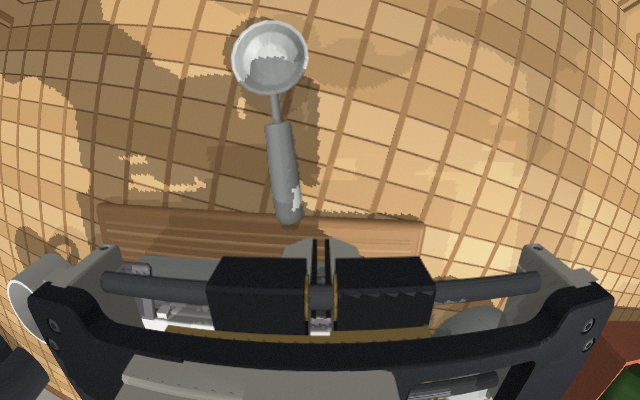

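Request:
send_rows:
  series: "-0.9 0 -0.05 0 0; -0.9 0 -0.1 0 0; -0.9 0 -0.1 0 0"

```text
time: 22.58
tool_pos: [454.1, 144.4, 23.4]
tcp_rot: [1.471, 1.569, -2.984]
contact_force: [-3.0, -1.1, 0.4]
grip_width: 4.5
```

Request:
send_rows:
  series: "-0.9 0 -0.02 0 0; -0.9 0 -0.04 0 0; -0.9 0 -0.04 0 0"

```text
time: 22.95
tool_pos: [455.9, 144.8, 23.6]
tcp_rot: [0.826, 1.571, 2.653]
contact_force: [-2.9, -0.8, -2.1]
grip_width: 4.6
```

```bash
python3 -c "
from mv import *
loc()"
```

```text
t 22.95 local -88.34 57.79 23.61 F -3.0 -0.1 -2.1
```

Request:
send_rows:
  series: "-0.9 0 -0.02 0 0; -0.9 0 -0.03 0 0; -0.9 0 -0.03 0 0"

```text
time: 23.32
tool_pos: [456.7, 145.0, 23.7]
tcp_rot: [1.159, 1.571, 2.987]
contact_force: [-3.9, -0.5, -2.3]
grip_width: 4.7
```

Request:
send_rows:
  series: "-0.9 0 -0.02 0 0; -0.9 0 -0.02 0 0"

```text
time: 23.58
tool_pos: [456.9, 145.1, 23.6]
tcp_rot: [1.428, 1.57, -3.028]
contact_force: [-3.4, -1.7, -0.8]
grip_width: 4.5
```

```bash
python3 -c "
from mv import *
loc()"
```

```text
t 23.575 local -87.31 57.78 23.64 F -3.8 -0.8 -0.8
```

Request:
send_rows:
  series: "-0.9 0 -0.02 0 0; -0.9 0 -0.03 0 0; -0.9 0 -0.03 0 0"

```text
time: 23.95
tool_pos: [457.1, 145.2, 23.5]
tcp_rot: [1.493, 1.568, -2.962]
contact_force: [-7.0, -2.1, 0.3]
grip_width: 4.5
```

Request:
send_rows:
  series: "-0.9 0 -0.02 0 0; -0.9 0 -0.03 0 0; -0.9 0 -0.03 0 0"

```text
time: 24.32
tool_pos: [457.3, 145.2, 23.4]
tcp_rot: [1.51, 1.567, -2.945]
contact_force: [-7.8, -2.5, 2.5]
grip_width: 5.0
```

```bash
python3 -c "
from mv import *
loc()"
```

```text
t 24.325 local -86.85 57.82 23.42 F -8.2 -0.4 2.5
```

Request:
send_rows:
  series: "-0.9 0 -0.02 0 0; -0.9 0 -0.03 0 0; -0.9 0 -0.03 0 0"

```text
time: 24.7
tool_pos: [457.5, 145.3, 23.4]
tcp_rot: [1.525, 1.566, -2.93]
contact_force: [-8.5, -3.4, 3.1]
grip_width: 4.6
```

```bash
python3 -c "
from mv import *
loc()"
```

```text
t 24.7 local -86.62 57.83 23.36 F -9.1 -1.1 3.1
```

Request:
send_rows:
  series: "-0.9 0 -0.01 0 0; -0.9 0 -0.02 0 0; -0.9 0 -0.02 0 0"

```text
time: 25.08
tool_pos: [457.6, 145.4, 23.3]
tcp_rot: [1.527, 1.565, -2.928]
contact_force: [-11.0, -3.9, 4.4]
grip_width: 4.3
```

```bash
python3 -c "
from mv import *
loc()"
```

```text
t 25.075 local -86.5 57.84 23.28 F -11.6 -1.0 4.4
```

Request:
send_rows:
  series: "-0.9 0 0.3 0 0; -0.9 0 0.7 0 0; -0.9 -1 0.7 0 0; -0.9 -2.2 0.7 0 0; -0.9 -2.2 0 -1 0; -0.9 -2.2 -2 -2.5 0; -0.9 -2.2 -4 -3.87 0; -0.9 -2.2 -6 -3.87 0"

```text
time: 26.08
tool_pos: [649.4, 75.6, 90.5]
tcp_rot: [-1.958, 1.568, -0.133]
contact_force: [1.0, 0.6, 0.3]
grip_width: 4.8
```

```bash
python3 - <<'E'
from mv import *
import cv2
loc()
c=capture("side");a=c["pixels"][:,:,::-1].copy();cv2.imwrite("pics/s8.png",cv2.resize(a[120:320,225:425],None,fx=3,fy=3))
E
```

```text
t 26.075 local 81.27 -58.4 90.46 F 1.1 0.4 0.3
```

View pics/s8.png

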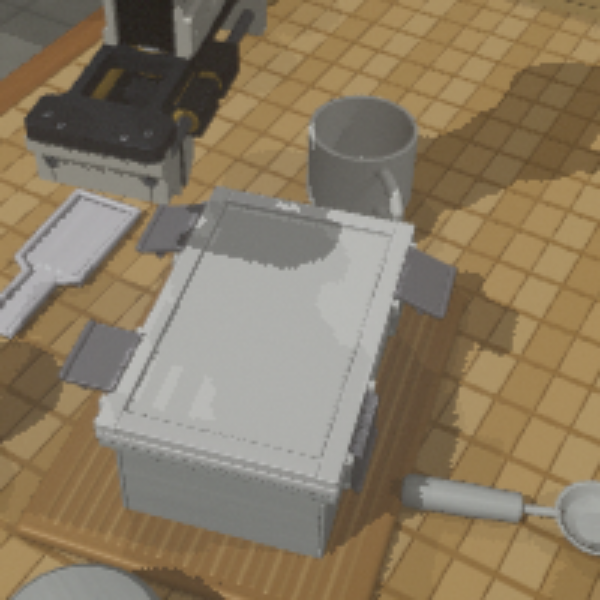

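Request:
send_rows:
  series: "-0.9 0 -0.2 0 0; -0.9 0 -0.2 0 0"

```text
time: 26.38
tool_pos: [651.8, 79.7, 89.7]
tcp_rot: [1.14, 1.57, 2.969]
contact_force: [0.8, -0.3, -0.1]
grip_width: 4.7
```

```bash
python3 - <<'E'
from mv import *
import cv2
loc()
c=capture("wrist");a=c["pixels"][:,:,::-1].copy();cv2.imwrite("pics/w8.png",a)
E
```

```text
t 26.375 local 84.64 -54.98 89.74 F 0.7 -0.5 -0.1
```

View pics/w8.png

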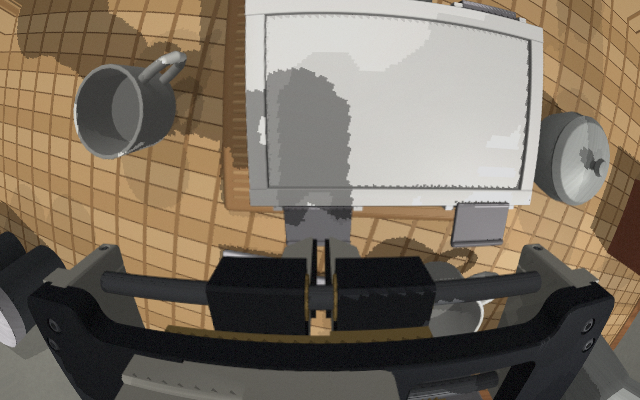

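Request:
send_rows:
  series: "-0.9 0 -0.24 -0.07 0; -0.9 0.3 -0.24 -0.07 0; -0.9 0.5 -0.24 -0.07 0; -0.9 0.7 -0.24 -0.07 0; -0.9 0.9 -0.24 -0.07 0; -0.9 0.9 -0.24 -0.07 0"

```text
time: 27.18
tool_pos: [659.9, 79.2, 62.0]
tcp_rot: [1.252, 1.57, 3.079]
contact_force: [0.7, -0.5, 0.8]
grip_width: 5.0
```

Request:
send_rows:
  series: "-0.9 0.2 0 0 0; -0.9 0.4 0 0 0; -0.9 0.6 0 0 0; -0.9 0.8 0 0 0; -0.9 0.8 0 0 0"

```text
time: 27.8
tool_pos: [659.9, 79.1, 37.9]
tcp_rot: [1.285, 1.569, 3.113]
contact_force: [0.3, 0.5, -0.4]
grip_width: 4.8
```

```bash
python3 -c "
from mv import *
loc()"
```

```text
t 27.8 local 92.28 -57.62 37.89 F 0.5 0.4 -0.4
```

Request:
send_rows:
  series: "-0.9 0.2 0 0 0; -0.9 0.4 0 0 0; -0.9 0.48 0 0 0; -0.9 0.48 0.05 0 0; -0.9 0.48 0.1 0 0; -0.9 0.48 0.1 0 0"

```text
time: 28.55
tool_pos: [659.2, 78.8, 23.7]
tcp_rot: [-1.632, 1.567, 0.196]
contact_force: [9.0, 2.4, -5.6]
grip_width: 5.0
```

```bash
python3 -c "
from mv import *
loc()"
```

```text
t 28.55 local 91.48 -57.79 23.67 F 9.3 0.0 -5.6
```

```bash
python3 - <<'E'
from mv import *
import cv2
print(get_obs()["moment"])
c=capture("wrist");a=c["pixels"][:,:,::-1].copy();cv2.imwrite("pics/w9.png",a)
c=capture("side");a=c["pixels"][:,:,::-1].copy();cv2.imwrite("pics/s9.png",cv2.resize(a[120:320,180:425],None,fx=3,fy=3))
c=capture("top");a=c["pixels"][:,:,::-1].copy();cv2.imwrite("pics/t9.png",cv2.resize(a[80:300,180:425],None,fx=3,fy=2.7))
loc()
E
```

```text
[ 0.38679805 -1.61528736  0.02949861]
t 28.7 local 91.52 -57.78 23.72 F 10.1 -1.0 -5.2
```

View pics/w9.png

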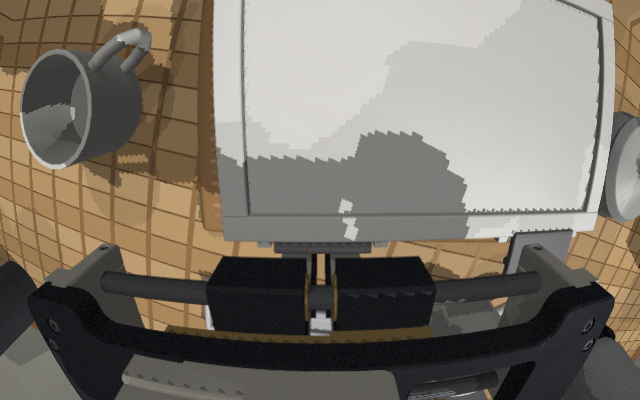

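View pics/s9.png

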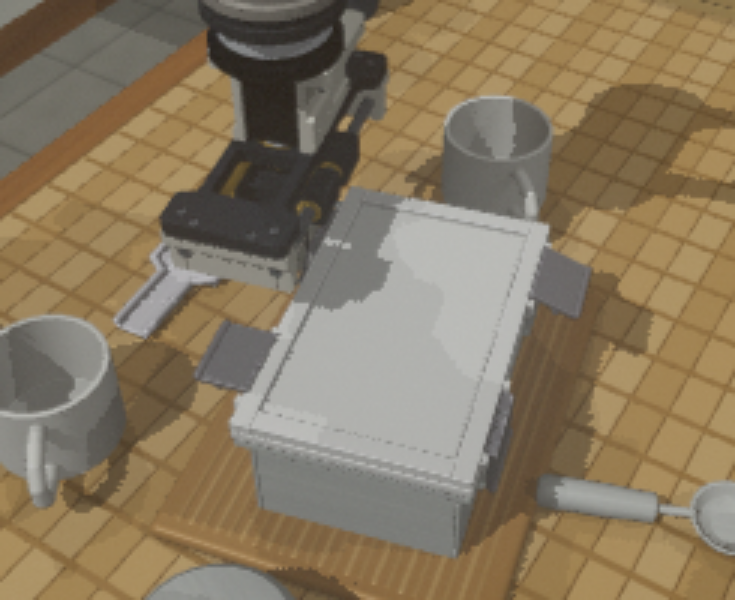

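Request:
send_rows:
  series: "-0.9 0 -0.3 0 0; -0.9 0 -0.8 0 0; -0.9 -1 -0.8 0 0; -0.9 -2.5 -0.8 0 0; -0.9 -3.5 -0.5 0 0; -0.9 -3.5 1 0 0; -0.9 -3.5 3 0 0; -0.9 -3.5 4 0 0"

```text
time: 29.7
tool_pos: [537.8, 47.5, 128.9]
tcp_rot: [1.329, 1.567, -3.127]
contact_force: [0.8, -0.2, 1.0]
grip_width: 4.7
```

```bash
python3 - <<'E'
from mv import *
import cv2
c=capture("wrist");a=c["pixels"][:,:,::-1].copy();cv2.imwrite("pics/w10.png",a)
c=capture("side");a=c["pixels"][:,:,::-1].copy();cv2.imwrite("pics/s10f.png",a);cv2.imwrite("pics/s10.png",cv2.resize(a[170:310,225:395],None,fx=4.2,fy=4.2,interpolation=cv2.INTER_CUBIC))
loc()
E
```

```text
t 29.8 local -33.55 -57.24 129.37 F -0.1 -0.3 -0.0
```

View pics/w10.png

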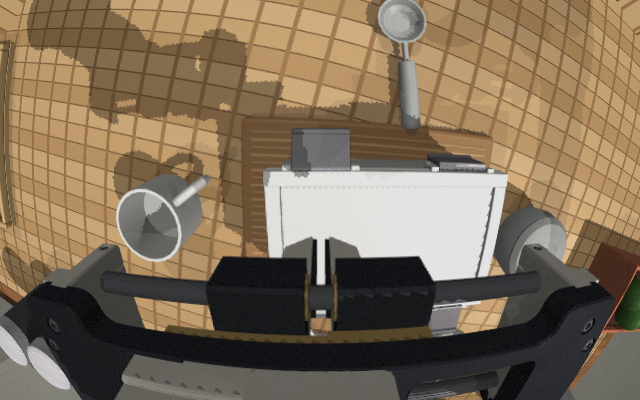

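View pics/s10.png

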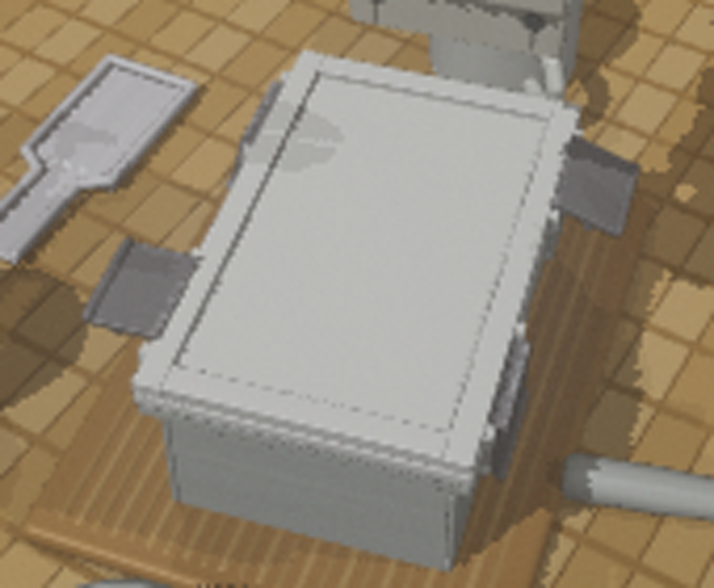

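```bash
cat > ov.py <<'E'
from fit import *
import cv2
Y=0.2585
def model(cx,cy,zb,th,sx,sy):
    c,s=np.cos(Y),np.sin(Y)
    def W(x,y,z): return [cx+c*x-s*y,cy+s*x+c*y,z]
    out=lambda a,l,o:(66+l*np.sin(a)+o*np.cos(a), zb-6-l*np.cos(a)+o*np.sin(a))
    P=[]
    for l,o in((0,8),(29,8),(29,10),):
        x,z=out(th,l,o)
        P.append([W(sx*x,sy*58-22,z),W(sx*x,sy*58+22,z)])
    return np.array(P)
def lid(cx,cy,zb):
    c,s=np.cos(Y),np.sin(Y)
    return np.array([[cx+c*x-s*y,cy+s*x+c*y,zb] for x,y in((67,102),(67,-102),(-67,-102),(-67,102))])
E
python3 - <<'E'
from ov import *
c=cams["side"];im=cv2.imread("pics/s10f.png");k=4.2
un=lambda z,s,o:(np.array(z)+.5)/s-.5+np.array(o)
S=un([(310,50),(580,108),(470,468),(135,385)],4.2,(225,170)) # far-left, far right, near right, near left
# world order: far-left=(67,-102), far-right=(-67,-102), near right=(-67,102), near left=(67,102)
f=least_squares(lambda v:(proj(c,lid(v[0],v[1],94))[[1,2,3,0]]-S).ravel(),[556,111]);print(f.x,f.fun.round(1))
a=cv2.resize(im[170:310,225:395],None,fx=k,fy=k,interpolation=cv2.INTER_CUBIC)
for th,col in((0,(0,0,255)),(.15,(0,255,255)),(.33,(0,255,0))):
  for sx,sy in((-1,1),(1,-1)):
    P=model(*f.x,94,th,sx,sy); q=proj(c,P[[1,2]].reshape(-1,3)); 
    q=((q-[225,170]+.5)*k-.5).round().astype(int)
    cv2.line(a,tuple(map(int,q[2])),tuple(map(int,q[3])),col,1)
cv2.imwrite("pics/ov1.png",a)
E
```

```text
[555.00263714 110.2324716 ] [-1.9  0.2  1.  -0.4  1.5  0.2 -0.8 -0.4]
```

View pics/ov1.png

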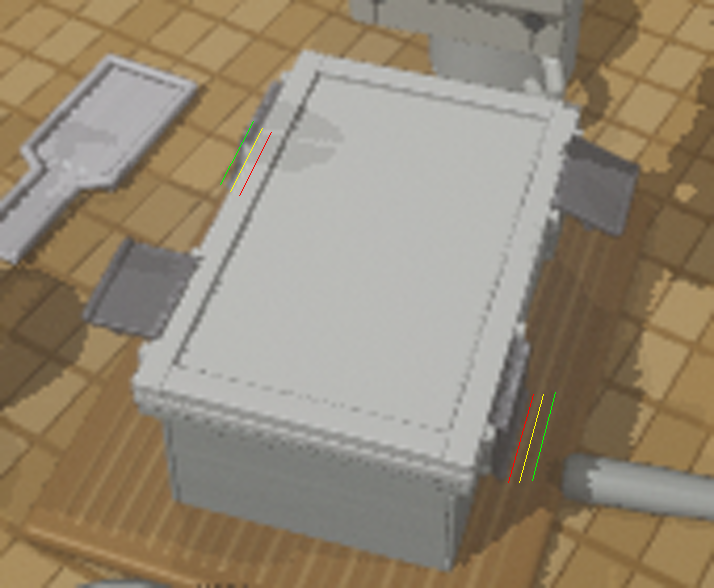

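```bash
python3 - <<'E'
from ov import *
import ov
c=cams["side"];im=cv2.imread("pics/s10f.png");k=7;x0,y0=265,175
im=im[y0:y0+80,x0:x0+105]
outs=[]
for th in (None,0,.15,.33):
  a=cv2.resize(im,None,fx=k,fy=k,interpolation=cv2.INTER_CUBIC)
  cx,cy=556,110.5
  D=lambda q:((q-[x0,y0]+.5)*k-.5).round().astype(int)
  cv2.polylines(a,[D(proj(c,lid(cx,cy,94)))],True,(255,0,0),1)
  if th is not None:
   for sx,sy in((-1,1),(1,-1)):
    P=model(cx,cy,94,th,sx,sy); q=D(proj(c,P.reshape(-1,3)))
    for i in(0,2,4): cv2.line(a,tuple(map(int,q[i])),tuple(map(int,q[i+1])),(0,0,255) if i else (0,255,0),1)
  outs.append(a[:300,:350])
cv2.imwrite("pics/ov2.png",np.vstack([np.hstack(outs[:2]),np.hstack(outs[2:])]))
E
```

```text
(no output)
```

View pics/ov2.png

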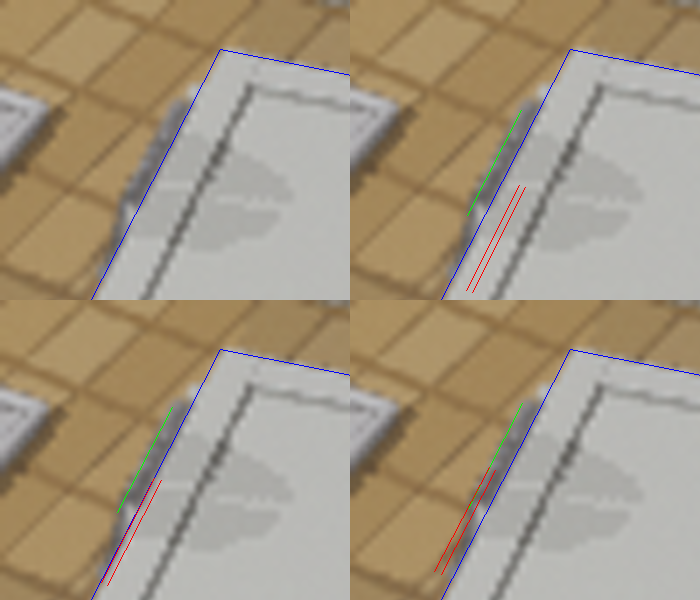

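```bash
python3 - <<'E'
import cv2,numpy as np
a=cv2.imread("pics/s10f.png");b=cv2.imread("pics/side0.png");d=cv2.imread("pics/s10f.png")
v=[x[175:235,260:320] for x in(a,b)]
cv2.imwrite("pics/z1.png",cv2.resize(np.hstack(v),None,fx=6.5,fy=6.5,interpolation=cv2.INTER_NEAREST))
for y in range(200,220,2): print(y,a[y,272:292].tolist())
E
```

```text
200 [[78, 116, 147], [81, 122, 151], [88, 131, 159], [89, 133, 160], [85, 121, 146], [99, 143, 170], [101, 145, 171], [100, 144, 171], [100, 144, 171], [99, 142, 170], [99, 142, 168], [94, 119, 139], [121, 122, 124], [97, 98, 102], [109, 111, 113], [153, 156, 158], [170, 172, 174], [169, 173, 173], [169, 172, 172], [169, 173, 173]]
202 [[90, 134, 162], [87, 129, 157], [74, 109, 137], [78, 117, 147], [78, 117, 146], [77, 115, 146], [83, 124, 153], [94, 136, 164], [96, 140, 168], [98, 141, 168], [88, 117, 136], [107, 109, 110], [99, 100, 104], [110, 112, 114], [155, 157, 159], [168, 171, 172], [167, 170, 171], [167, 171, 171], [167, 172, 171], [167, 171, 171]]
204 [[83, 122, 149], [102, 145, 172], [101, 145, 172], [101, 145, 171], [100, 145, 170], [99, 143, 170], [94, 136, 164], [85, 126, 154], [76, 116, 145], [80, 113, 140], [116, 115, 118], [150, 152, 154], [128, 130, 133], [154, 159, 159], [167, 170, 171], [168, 172, 173], [168, 172, 171], [167, 172, 172], [167, 171, 170], [151, 155, 155]]
206 [[100, 144, 171], [100, 143, 170], [99, 144, 170], [101, 144, 171], [99, 144, 170], [99, 1
[... 1588 characters left out ...]
185], [182, 187, 186]]
216 [[71, 106, 133], [75, 108, 134], [73, 106, 131], [94, 131, 155], [98, 134, 156], [85, 117, 142], [97, 123, 146], [164, 173, 177], [182, 186, 186], [182, 186, 186], [183, 186, 186], [183, 185, 186], [181, 184, 185], [173, 176, 178], [119, 122, 124], [175, 178, 178], [181, 184, 184], [182, 185, 186], [182, 185, 185], [182, 186, 186]]
218 [[78, 106, 128], [101, 138, 161], [93, 131, 154], [80, 116, 141], [75, 107, 134], [96, 121, 145], [164, 172, 177], [183, 186, 186], [182, 185, 186], [183, 187, 186], [182, 185, 185], [182, 187, 186], [174, 178, 177], [118, 122, 123], [174, 178, 177], [182, 185, 185], [182, 186, 186], [183, 186, 187], [182, 186, 186], [182, 186, 185]]
```

View pics/z1.png

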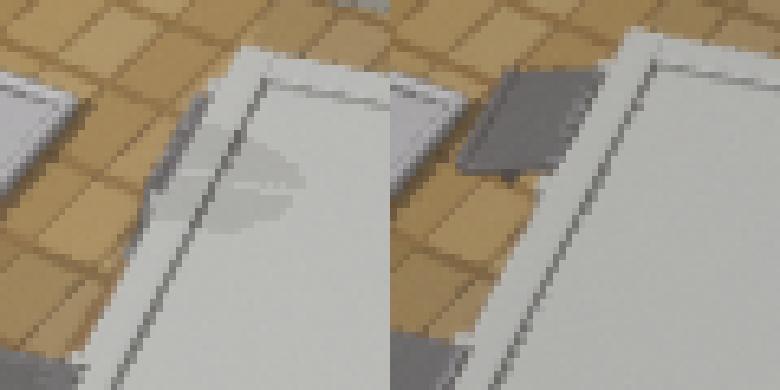

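Request:
send_rows:
  series: "-0.9 0 -2 0 0; -0.9 0 -4 0 0; -0.9 0 -4.3 0 0; -0.9 0 -4.3 0 0"

```text
time: 30.3
tool_pos: [666.1, 81.0, 128.0]
tcp_rot: [1.338, 1.569, -3.117]
contact_force: [-0.3, 1.0, 0.0]
grip_width: 4.4
```

```bash
python3 -c "
from mv import *
loc()"
```

```text
t 30.3 local 98.79 -57.43 127.99 F -0.1 1.0 0.0
```

Request:
send_rows:
  series: "-0.9 1.5 0 0 0; -0.9 3 0 0 0; -0.9 3.3 0 0 0; -0.9 3.3 0.1 0 0; -0.9 3.3 0.18 0 0; -0.9 3.3 0.18 0 0"

```text
time: 31.05
tool_pos: [661.7, 79.3, 32.3]
tcp_rot: [-1.804, 1.568, 0.024]
contact_force: [0.1, 0.2, 0.6]
grip_width: 4.4
```

Request:
send_rows:
  series: "-0.9 0.01 0.02 0 0; -0.9 0.03 0.04 0 0; -0.9 0.03 0.06 0 0; -0.9 0.03 0.06 0 0"

```text
time: 31.55
tool_pos: [659.5, 79.0, 29.5]
tcp_rot: [-1.571, 1.57, 0.256]
contact_force: [0.5, 1.0, 0.4]
grip_width: 4.5
```

```bash
python3 -c "
from mv import *
loc()"
```

```text
t 31.55 local 91.81 -57.68 29.52 F 0.8 0.8 0.4
```

Request:
send_rows:
  series: "-0.9 0.01 0.02 0 0; -0.9 0.03 0.04 0 0; -0.9 0.03 0.04 0 0"

```text
time: 31.92
tool_pos: [658.9, 78.7, 29.1]
tcp_rot: [-1.69, 1.569, 0.138]
contact_force: [2.7, 0.8, 2.6]
grip_width: 5.0
```

Request:
send_rows:
  series: "-0.9 0.01 0.02 0 0; -0.9 0.03 0.04 0 0; -0.9 0.03 0.04 0 0"

```text
time: 32.3
tool_pos: [656.4, 78.2, 27.3]
tcp_rot: [1.432, 1.57, -3.023]
contact_force: [2.9, 0.7, 1.8]
grip_width: 4.4
```

```bash
python3 -c "
from mv import *
loc()"
```

```text
t 32.3 local 88.67 -57.68 27.32 F 3.0 -0.1 1.8
```

Request:
send_rows:
  series: "-0.9 0.01 0.02 0 0; -0.9 0.02 0.04 0 0; -0.9 0.02 0.04 0 0"

```text
time: 32.67
tool_pos: [655.2, 77.8, 26.7]
tcp_rot: [1.39, 1.57, -3.066]
contact_force: [0.6, 0.5, 0.5]
grip_width: 4.9
```

Request:
send_rows:
  series: "-0.9 0.01 0.02 0 0; -0.9 0.02 0.03 0 0; -0.9 0.02 0.03 0 0"

```text
time: 33.05
tool_pos: [654.8, 77.7, 26.4]
tcp_rot: [1.061, 1.571, 2.889]
contact_force: [1.0, -0.1, 0.9]
grip_width: 4.4
```

```bash
python3 -c "
from mv import *
loc()"
```

```text
t 33.05 local 86.95 -57.65 26.37 F 0.9 -0.3 0.9
```

Request:
send_rows:
  series: "-0.9 0.01 0.02 0 0; -0.9 0.02 0.04 0 0; -0.9 0.02 0.04 0 0"

```text
time: 33.42
tool_pos: [653.5, 77.4, 25.8]
tcp_rot: [0.963, 1.571, 2.791]
contact_force: [2.1, -0.2, 1.0]
grip_width: 4.6
```

Request:
send_rows:
  series: "-0.9 0.01 0.02 0 0; -0.9 0.01 0.03 0 0; -0.9 0.01 0.03 0 0"

```text
time: 33.8
tool_pos: [653.3, 77.3, 25.8]
tcp_rot: [-1.631, 1.569, 0.197]
contact_force: [3.5, 1.4, 1.6]
grip_width: 4.6
```

```bash
python3 -c "
from mv import *
loc()"
```

```text
t 33.8 local 85.48 -57.68 25.77 F 3.7 0.4 1.6
```

Request:
send_rows:
  series: "-0.9 0 0.02 0 0; -0.9 0 0.03 0 0; -0.9 0 0.03 0 0"

```text
time: 34.17
tool_pos: [653.0, 77.2, 25.8]
tcp_rot: [-1.632, 1.568, 0.196]
contact_force: [4.7, 1.9, -0.4]
grip_width: 5.1
```

Request:
send_rows:
  series: "-0.9 0 -0.3 0 0; -0.9 0 -0.8 0 0; -0.9 -1 -0.8 0 0; -0.9 -2.2 -0.8 0 0; -0.9 -2.2 -0.3 2 0; -0.9 -2.2 -0.2 3.86 0; -0.9 -2.2 -0.2 3.86 0;  -0.9 -2.2 -0.2 3.86 0"

```text
time: 35.17
tool_pos: [627.9, 190.2, 91.0]
tcp_rot: [1.839, 1.569, -2.616]
contact_force: [0.9, -0.6, -0.0]
grip_width: 4.6
```

```bash
python3 - <<'E'
from mv import *
import cv2
c=capture("side");a=c["pixels"][:,:,::-1].copy();cv2.imwrite("pics/s11f.png",a);cv2.imwrite("pics/s11.png",cv2.resize(a[170:310,225:395],None,fx=4.2,fy=4.2,interpolation=cv2.INTER_CUBIC))
loc()
E
```

```text
t 35.225 local 89.8 57.23 91.07 F 0.4 -0.4 -0.2
```

View pics/s11.png

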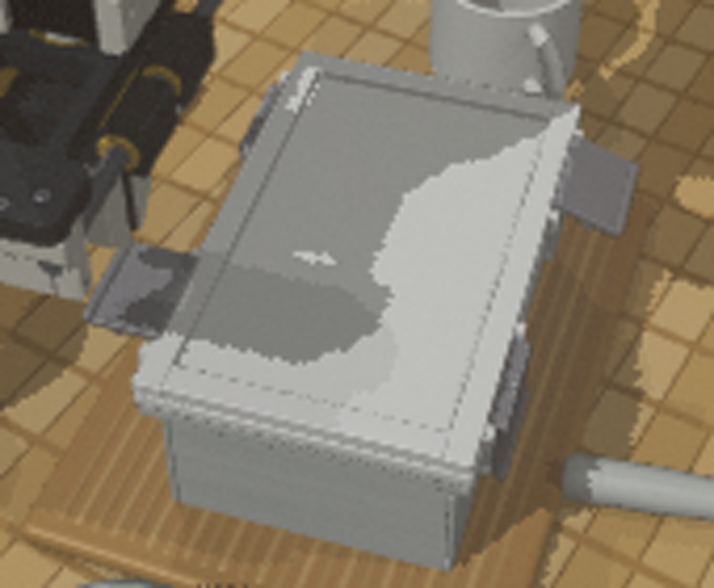

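Request:
send_rows:
  series: "-0.9 0.3 -0.1 0 0; -0.9 0.5 -0.1 0 0; -0.9 0.7 -0.1 0 0; -0.9 0.9 -0.1 0 0; -0.9 0.9 -0.1 0 0"

```text
time: 35.85
tool_pos: [630.9, 191.1, 63.9]
tcp_rot: [1.438, 1.57, -3.017]
contact_force: [-0.0, 0.2, 0.6]
grip_width: 4.6
```

Request:
send_rows:
  series: "-0.9 0.2 0 0 0; -0.9 0.4 0 0 0; -0.9 0.6 0 0 0; -0.9 0.8 0 0 0; -0.9 1 0 0 0; -0.9 1.08 0 0 0; -0.9 1.08 0 0 0"

```text
time: 36.72
tool_pos: [631.7, 191.4, 32.4]
tcp_rot: [-1.546, 1.569, 0.281]
contact_force: [1.1, 0.4, 1.5]
grip_width: 4.9
```

```bash
python3 -c "
from mv import *
loc()"
```

```text
t 36.725 local 93.6 58.12 32.36 F 1.1 0.1 1.5
```

Request:
send_rows:
  series: "-0.9 0.02 0.02 0 0; -0.9 0.04 0.04 0 0; -0.9 0.06 0.06 0 0; -0.9 0.07 0.08 0 0; -0.9 0.07 0.08 0 0"

```text
time: 37.35
tool_pos: [629.4, 190.7, 30.4]
tcp_rot: [-1.566, 1.57, 0.262]
contact_force: [4.0, 0.9, 5.0]
grip_width: 4.6
```

Request:
send_rows:
  series: "-0.9 0.02 0.02 0 0; -0.9 0.03 0.04 0 0; -0.9 0.03 0.05 0 0; -0.9 0.03 0.05 0 0"

```text
time: 37.85
tool_pos: [626.7, 190.1, 28.6]
tcp_rot: [1.485, 1.569, -2.971]
contact_force: [2.2, 1.0, 1.8]
grip_width: 4.7
```

```bash
python3 -c "
from mv import *
loc()"
```

```text
t 37.85 local 88.42 58.17 28.57 F 2.3 0.4 1.8
```

Request:
send_rows:
  series: "-0.9 0.02 0.02 0 0; -0.9 0.03 0.04 0 0; -0.9 0.03 0.04 0 0"

```text
time: 38.22
tool_pos: [625.9, 189.9, 28.0]
tcp_rot: [1.421, 1.57, -3.034]
contact_force: [1.8, -0.1, 0.9]
grip_width: 4.9
```

Request:
send_rows:
  series: "-0.9 0.02 0.02 0 0; -0.9 0.03 0.03 0 0; -0.9 0.03 0.03 0 0"

```text
time: 38.6
tool_pos: [625.0, 189.7, 27.1]
tcp_rot: [1.394, 1.57, -3.061]
contact_force: [1.7, 0.3, 1.5]
grip_width: 4.5
```

```bash
python3 -c "
from mv import *
loc()"
```

```text
t 38.6 local 86.65 58.19 27.08 F 1.8 -0.2 1.5
```

Request:
send_rows:
  series: "-0.9 0.02 0.02 0 0; -0.9 0.03 0.03 0 0; -0.9 0.03 0.03 0 0"

```text
time: 38.98
tool_pos: [624.2, 189.5, 26.2]
tcp_rot: [1.415, 1.57, -3.04]
contact_force: [1.0, 0.6, 0.2]
grip_width: 4.7
```

Request:
send_rows:
  series: "-0.9 0.02 0.02 0 0; -0.9 0.02 0.03 0 0; -0.9 0.02 0.03 0 0"

```text
time: 39.35
tool_pos: [623.9, 189.4, 25.9]
tcp_rot: [-1.448, 1.57, 0.38]
contact_force: [1.9, -0.3, 0.6]
grip_width: 4.7
```

```bash
python3 -c "
from mv import *
loc()"
```

```text
t 39.35 local 85.5 58.14 25.91 F 1.8 -0.8 0.6
```

Request:
send_rows:
  series: "-0.9 0 0.02 0 0; -0.9 0 0.03 0 0; -0.9 0 0.03 0 0"

```text
time: 39.72
tool_pos: [623.5, 189.2, 26.0]
tcp_rot: [-1.55, 1.569, 0.277]
contact_force: [4.7, 1.1, -0.3]
grip_width: 4.4
```

Request:
send_rows:
  series: "-0.9 0 0.02 0 0; -0.9 0 0.03 0 0; -0.9 0 0.03 0 0"

```text
time: 40.1
tool_pos: [623.4, 189.2, 26.1]
tcp_rot: [-1.569, 1.567, 0.259]
contact_force: [7.5, 2.1, -2.8]
grip_width: 4.5
```

```bash
python3 -c "
from mv import *
loc()"
```

```text
t 40.1 local 84.92 58.12 26.06 F 7.8 0.1 -2.8
```

Request:
send_rows:
  series: "-0.9 0 -0.4 0 0; -0.9 0 -0.8 0 0; -0.9 -1 -0.8 0 0; -0.9 -2.2 -0.8 0 0; -0.9 -2.2 1 -1 0; -0.9 -2.2 3 -2.5 0; -0.9 -2.2 5 -3.87 0; -0.9 -2.2 5.88 -3.87 0"

```text
time: 41.1
tool_pos: [478.1, 29.9, 91.5]
tcp_rot: [1.392, 1.568, -3.065]
contact_force: [-0.2, -0.0, -0.2]
grip_width: 4.5
```

Request:
send_rows:
  series: "-0.9 0 0 0 0; -0.9 0 0 0 0"

```text
time: 41.35
tool_pos: [481.3, 31.8, 92.1]
tcp_rot: [-1.485, 1.57, 0.343]
contact_force: [0.9, 0.2, -0.2]
grip_width: 4.4
```

```bash
python3 - <<'E'
from mv import *
import cv2
c=capture("side");a=c["pixels"][:,:,::-1].copy();cv2.imwrite("pics/s12f.png",a);cv2.imwrite("pics/s12.png",cv2.resize(a[170:310,225:395],None,fx=4.2,fy=4.2,interpolation=cv2.INTER_CUBIC))
loc()
E
```

```text
t 41.4 local -92.07 -57.84 91.98 F -0.2 0.2 0.4
```

View pics/s12.png

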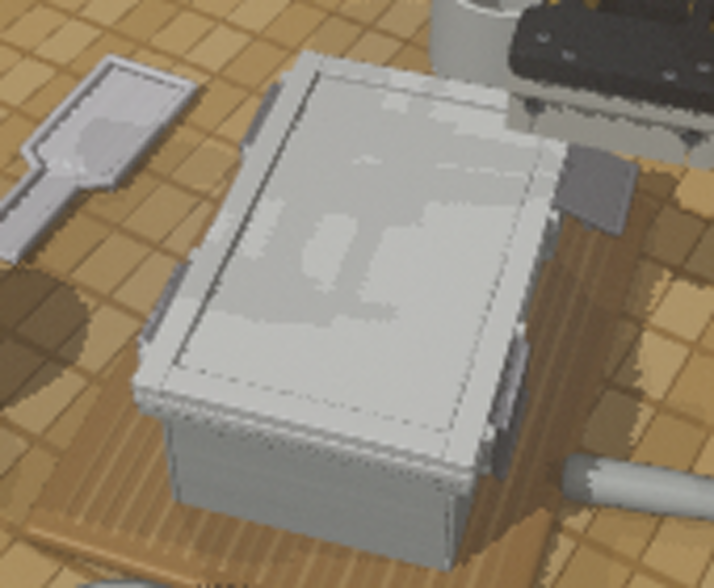

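Request:
send_rows:
  series: "-0.9 0.3 0.06 0 0; -0.9 0.5 0.06 0 0; -0.9 0.7 0.06 0 0; -0.9 0.9 0.06 0 0; -0.9 0.9 0.06 0 0"

```text
time: 42.02
tool_pos: [478.8, 31.3, 64.3]
tcp_rot: [1.135, 1.57, 2.963]
contact_force: [0.0, 0.3, -0.9]
grip_width: 4.9
```

Request:
send_rows:
  series: "-0.9 0.2 0 0 0; -0.9 0.4 0 0 0; -0.9 0.6 0 0 0; -0.9 0.8 0 0 0; -0.9 1 0 0 0; -0.9 1.08 0 0 0; -0.9 1.08 0 0 0"

```text
time: 42.9
tool_pos: [479.8, 31.3, 32.7]
tcp_rot: [-1.711, 1.569, 0.117]
contact_force: [1.1, 0.9, 3.8]
grip_width: 4.6
```

```bash
python3 -c "
from mv import *
loc()"
```

```text
t 42.9 local -94.07 -58.06 32.69 F 1.3 0.6 3.8
```

Request:
send_rows:
  series: "-0.9 0.02 -0.02 0 0; -0.9 0.04 -0.04 0 0; -0.9 0.06 -0.06 0 0; -0.9 0.07 -0.08 0 0; -0.9 0.07 -0.08 0 0"

```text
time: 43.52
tool_pos: [481.8, 31.9, 30.8]
tcp_rot: [-1.81, 1.57, 0.018]
contact_force: [-0.2, -0.5, 5.5]
grip_width: 4.3
```

Request:
send_rows:
  series: "-0.9 0.02 -0.02 0 0; -0.9 0.03 -0.04 0 0; -0.9 0.03 -0.05 0 0; -0.9 0.03 -0.05 0 0"

```text
time: 44.02
tool_pos: [482.3, 32.2, 29.3]
tcp_rot: [1.346, 1.57, -3.109]
contact_force: [-3.4, -0.9, 3.8]
grip_width: 4.6
```

```bash
python3 -c "
from mv import *
loc()"
```

```text
t 44.025 local -91.37 -57.9 29.28 F -3.5 0.0 3.8
```

Request:
send_rows:
  series: "-0.9 0.02 -0.03 0 0; -0.9 0.03 -0.05 0 0; -0.9 0.03 -0.05 0 0"

```text
time: 44.4
tool_pos: [484.4, 32.7, 28.4]
tcp_rot: [-0.75, 1.571, 1.078]
contact_force: [-1.7, -0.6, 1.2]
grip_width: 4.6
```

Request:
send_rows:
  series: "-0.9 0.02 -0.02 0 0; -0.9 0.03 -0.04 0 0; -0.9 0.03 -0.04 0 0"

```text
time: 44.78
tool_pos: [485.6, 33.0, 27.5]
tcp_rot: [-1.209, 1.571, 0.619]
contact_force: [-0.7, -0.2, 0.3]
grip_width: 4.9
```

```bash
python3 -c "
from mv import *
loc()"
```

```text
t 44.775 local -88.01 -57.96 27.53 F -0.7 -0.0 0.3
```

Request:
send_rows:
  series: "-0.9 0.02 -0.02 0 0; -0.9 0.03 -0.04 0 0; -0.9 0.03 -0.04 0 0"

```text
time: 45.15
tool_pos: [486.4, 33.2, 26.7]
tcp_rot: [1.234, 1.57, 3.062]
contact_force: [-1.5, -0.9, 1.5]
grip_width: 4.5
```

Request:
send_rows:
  series: "-0.9 0 -0.02 0 0; -0.9 0 -0.03 0 0; -0.9 0 -0.03 0 0"

```text
time: 45.52
tool_pos: [487.0, 33.4, 26.6]
tcp_rot: [1.317, 1.57, -3.138]
contact_force: [-4.5, -1.5, 2.9]
grip_width: 4.7
```

```bash
python3 -c "
from mv import *
loc()"
```

```text
t 45.525 local -86.6 -57.88 26.62 F -4.7 -0.3 2.9
```

Request:
send_rows:
  series: "-0.9 0 -0.02 0 0; -0.9 0 -0.03 0 0; -0.9 0 -0.03 0 0"

```text
time: 45.9
tool_pos: [487.3, 33.5, 26.6]
tcp_rot: [1.392, 1.569, -3.064]
contact_force: [-7.6, -3.0, 3.9]
grip_width: 4.3
```

Request:
send_rows:
  series: "-0.9 0 0.4 0 0; -0.9 0 0.8 0 0; -0.9 -1 0.9 0 0; -0.9 -2.5 1 0 0; -0.9 -4.5 2 -1 0; -0.9 -4.5 3.5 -2.5 0; -0.9 -4.5 3.5 -4.5 0; -0.9 -4.5 3.5 -6.5 0"

```text
time: 46.9
tool_pos: [435.9, -182.6, 162.6]
tcp_rot: [-2.198, 1.568, -0.37]
contact_force: [2.1, -0.2, -0.5]
grip_width: 4.9
```

Request:
send_rows:
  series: "-0.9 0 0 -2 0; -0.9 0 0 -3 0; -0.9 0 0 -3 0"

```text
time: 47.28
tool_pos: [458.8, -269.7, 161.2]
tcp_rot: [-2.173, 1.57, -0.348]
contact_force: [0.5, 0.6, -0.7]
grip_width: 4.7
```

```bash
python3 - <<'E'
from mv import *
import cv2
c=capture("side");a=c["pixels"][:,:,::-1].copy();cv2.imwrite("pics/s13f.png",a);cv2.imwrite("pics/s13.png",cv2.resize(a[170:310,225:395],None,fx=4.2,fy=4.2,interpolation=cv2.INTER_CUBIC))
c=capture("top");a=c["pixels"][:,:,::-1].copy();cv2.imwrite("pics/t13f.png",a);cv2.imwrite("pics/t13.png",cv2.resize(a[145:285,210:380],None,fx=4.2,fy=4.2,interpolation=cv2.INTER_CUBIC))
b=cv2.imread("pics/top0.png");cv2.imwrite("pics/cmp13.png",np.vstack([b[90:340,130:450],a[90:340,130:450]]))
loc()
E
```

```text
t 47.375 local -190.55 -341.35 161.33 F -0.5 0.9 -0.7
```

View pics/s13.png

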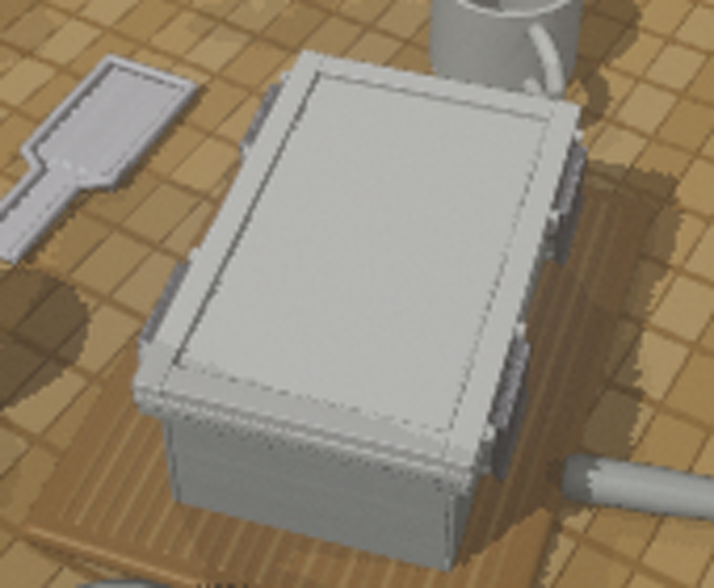

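View pics/t13.png

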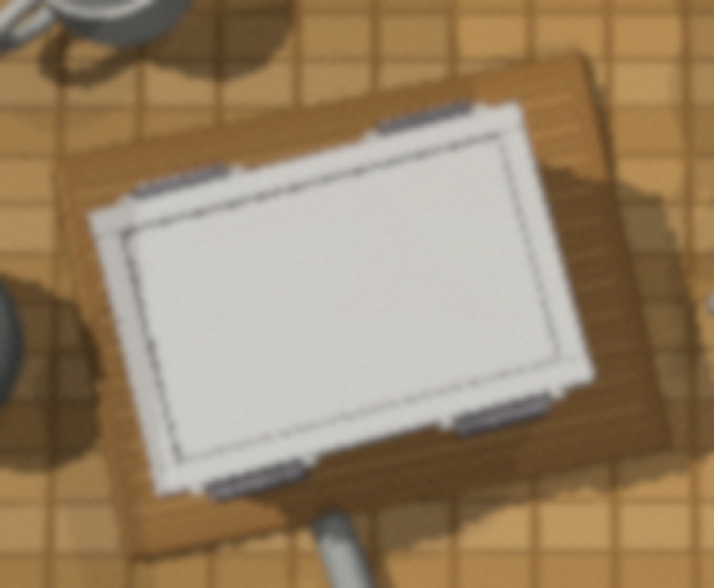

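View pics/cmp13.png

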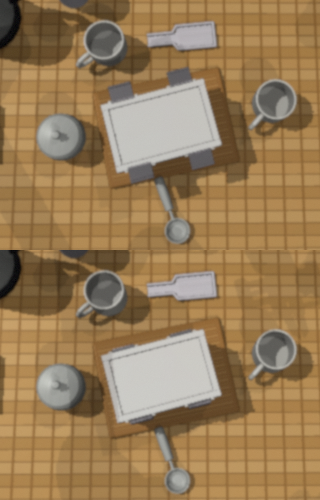

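```bash
python3 -c "
from mv import *
o=get_obs();print(o['time'],o['dq'].round(3));print(close_job())"
```

```text
47.375 [ 0.021 -0.014  0.009 -0.001  0.004  0.   ]
the job is handed in; nothing more can be done
None
```

I pressed the lid home and snapped all four clips shut in the order 1, 3, 2, 4. The job was handed in at 47.4 s; it reported no verdict.

- **Lid:** It slid down about 6.5 mm against roughly 6 N, then met the hard stop. The force rose to 13 N there, which was the highest I read in the run.
- **Clips:** All four ended on the springy rail, pressed to between about 5 and 12 N. In the last side and top pictures all four hang shut and match each other.
- **Bystanders:** The cups, sugar bowl, spoon and spoon rest show no visible shift against the first top picture. The arm ended well clear and touching nothing.

Two checks disagreed along the way:

- **Tool height:** The real fingertips sit about 35 mm above the reported TCP. I found this by feel and from the pictures, and took all heights from the contact with the lid's panel.
- **Clip 3:** On the first push it stopped about 0.2 rad short. The side picture showed this, so I pushed again while moving down with the flap and it snapped.

I judged the clip angles only from the pictures and the force. I also did not pull on any clip to test whether it holds.

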